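# Sort the samples after a round of tests

## Task

Clear up after the tests: stand each of the three capped vials upright in the stand of its own cap colour (red in red, green in green, white in white), fully down in the well, and lay the test cassette flat in the blue tray. Leave the roll of tape and the blue cooling block where they are.

Things in the scene. Friction and masses are not known exactly. Their poses are not given: they have to be found in the camera images.
- red_vial_mid (a point): Small clear sample vial with a RED screw cap, standing upright on the table, loose, about 22 g. 72 mm tall; body 20 mm in diameter, cap 23 mm in diameter over the top 16 mm. The point is on its axis half-way up (36 mm above its underside); z points up its axis.
- green_vial_mid (a point): The same kind of vial with a GREEN cap; sizes and point as for the red one.
- white_vial_mid (a point): The same kind of vial with a WHITE cap; sizes and point as for the red one.
- cassette_mid (a point): White flat test cassette lying on the table, loose, about 11 g: 72 mm long (its x axis), 24 mm wide (its y axis), 9 mm thick (8 mm at its flat sides). The point is at its centre, 4.5 mm above its underside; z points up. Grip it across the 24 mm width.
- red_stand_well (a point): RED round single-vial stand, fixed to the table: a cup 50 mm in outside diameter and 29 mm high on a flanged foot 68 mm in diameter and 4 mm high. Its round well, open at the top, is 38 mm in diameter and 24 mm deep. The point is at the centre of the well's flat floor, 5 mm above the table; z up.
- green_stand_well (a point): GREEN stand, otherwise the same as the red one; the point is at the centre of its well's floor.
- white_stand_well (a point): WHITE stand, otherwise the same as the red one; the point is at the centre of its well's floor.
- cassette_tray_in (a point): Shallow open rectangular BLUE plastic tray, fixed to the table: 104 mm (x axis) by 112 mm (y axis) outside, 14 mm high, walls and floor 4 mm thick, so 96 by 104 mm inside. The point is at the centre of its inner floor, 4 mm above the table; z up. The cassette fits with its length along the tray's y axis.
- cold_block_mid (a point): Plain blue cooling block, 75 (its x axis) by 105 (its y axis) by 50 mm high, loose: a bystander to leave alone. The point is at its centre.
- tape_mid (a point): Beige roll of tape lying flat, 100 mm in diameter, 25 mm high, loose: a bystander to leave alone. The point is at its centre, half-way up.
There are look-alikes about, which are no part of the job. Several things look just like the part that bears cassette_mid: the one meant starts farthest to the robot's left.

How it is judged:
By the outcome, as a careful person would: the job done as asked, in the order asked, and still so for the second after the job is handed in, with the robot touching nothing.
It also fails if it takes over 99 s, if anything falls off the work surface, if the arm or the gripper's body presses on something with over 40 N, if the wrist force passes 120 N, or if a joint passes its speed limit or range.

## Robot

A 6-joint arm with a two-finger parallel gripper is mounted at the origin on a cart in front of the work surface, level with it; the furniture and walls round the work are solid. World frame = base frame: x ahead of the robot, y to its left, z up, the work surface at z = 0. Lengths are in mm, angles in rad, forces in N, time in s.
With the tool pointing down it reaches from about 250 to 725 mm from the base axis. Payload 4 kg.
Tool frame: the origin (TCP) lies midway between the tips of the shut fingers; the grasp point (between the pads) lies arm.grasp_offset behind it (arm.grasp_offset is the distance from the TCP to the grasp point, in mm); z points along the fingers, y is the direction in which the jaws open and shut (so a half turn about z gives the same grasp; the last joint's range is limited). The gripper opens to 85 mm and grips with 20 to 120 N. Pads are 22 mm wide; open, the fingers measure 114 mm over their backs; the gripper's body (76 mm by 85 mm) begins 54 mm behind the grasp point. The pads swing forward as they close: fully open they stand 13 mm farther back than shut.
Start: joints at [-1.349, 0.241, 0.005, 1.335, 0, 1.571], TCP at [109.991, -487.751, 231.306] pointing down, gripper open.
Joint ranges: [-2.72, 2.72], [-1.05, 1.87], [-1.09, 1.28], [-1.99, 2.15], [-1.42, 1.44], [-3.14, 3.14]. Speed limits (rad/s): [2.79, 2.79, 3.14, 3.14, 3.14, 3.14].

## Interface

Orientations are given as a 3x3 rotation matrix whose columns are the frame's x, y, z axes.
In Python, from plant import telemetry, imaging, ticket, spotter, arm gives the robot as it stands.
- The arm moves only by the tool servo_tool, never from a script. Its argument "targets" is a list of rows, each an object with "jaw": the finger opening in m, from 0 to 0.0854; "delta_pos": the shift along the tool's x, y, z in m, a list of three; "spin": the turn about the tool's z in rad. In form: [{"jaw": jaw, "delta_pos": [tx, ty, tz], "spin": spin}, ...]. A call has 1 to 10 rows; each row shifts and turns the commanded pose from where the row before left it, along the tool's axes as they then stand; what a row does not reach is not made up. A row lasts 1/12 s, in which the tool goes at most 41.7 mm and 7.16 degrees, less where a joint would pass 70% of its speed; a pose out of reach is approached as far as the arm can. A call is refused whole if a number of a shift passes 0.0417 or a number of a turn 0.125, either way. A call with a gripper value outside its range is refused whole. The fingers move at their own pace and stop on an object; "squeeze" is the grip in N (left out, the last holds). Time passes only in rows, so rows that do not move let the fingers close. It gives the time, the measured TCP pose, the force and the opening at its end, in the units of the state.
- telemetry.get_obs(): the state, without advancing time (a new reading comes with each control period).
- imaging.get_image(name): name is "side" or "top" or "wrist"; returns a dict with "frame" (384x512x3 uint8, red, green, blue), "fx", "fy", "cx", "cy" (pixels), "view" (4x4, takes a point from world to camera coordinates). Camera axes: x right, y up, looking along -z (the intrinsics and any distortion apply to the point x, -y, -z); pixel columns grow to the right and rows downward; lengths in mm; the calibration is good to about 2 mm. A picture is of the moment at which its call begins. There is no depth.
- ticket.finish_job(): hands the job in, once; it reports no verdict.
Trained networks look in a picture, given as the dict that the camera call returned (one of the last four; its "shot" number tells which), for a name from the list of things; names that differ only in an ending like _2 or _b are one class to them, and where a whole thing is asked for, a point or a joint stands for the part that bears it (a point fixed in the world has none). Each returns a list of dicts, best first, with "conf" (0 to 1); they miss things now and then, are a little off and sometimes report something else, mostly with a low value. They report only what shows in the picture. A call takes as long as a camera call. They do not tell look-alikes from the thing itself.
- spotter.spot_in(picture, query): "point" ([x, y, z] in mm, in world coordinates, good to about 4 mm: the middle of the surface that is visible of it).
- spotter.trace(picture, query): "region" (384x512 bool, what is visible of it).
- spotter.tip_of(picture, query): "point" ([x, y, z] in mm, in world coordinates, good to about 4 mm: a listed point, or the origin of a listed thing).
The state is a dict: "time": time; "qpos": joint angles; "qd": joint speeds; "effort": joint torques, N m; "ee_pos": TCP position; "tcp_rot": TCP orientation; "contact_force": force on the tool from outside, world axes, zero at the start; "torque": the same for the moment, N m; "gripper_width": finger opening in mm.
Only numpy, scipy, OpenCV 4.12 (cv2) and the standard library are available. Lean on these libraries where they do the work, as an engineer would, in place of code of your own. Each camera call takes 0.05 s, during which the arm holds its last target.

## Working session

There is one attempt and no reset: what is moved stays moved. The work goes in short steps, Python scripts to look and compute and a tool call to move; the robot and the scene stay as the last step left them, time stands still between calls to the robot, and variables do not carry over. Pictures are saved under pics/ and viewed, and the job is handed in when it is done.

Besides the shell and the picture viewer there is one more tool, called as name([rows], argument=value, ...), one row to a line, values as JSON. servo_tool: Moves the arm, as the interface text tells. Its arguments: {"type":"object","properties":{"targets":{"type":"array","items":{"type":"object","properties":{"jaw":{"type":"number"},"delta_pos":{"type":"array","items":{"type":"number"}},"spin":{"type":"number"}}}},"squeeze":{"type":"number"}},"required":["targets"]}

```bash
ls; mkdir -p pics
python3 - <<'E'
from plant import telemetry, imaging, spotter, arm
import cv2
o=telemetry.get_obs();print({k:o[k] for k in('time','ee_pos','tcp_rot','gripper_width','contact_force')});print(arm.grasp_offset)
names="red_vial_mid green_vial_mid white_vial_mid cassette_mid red_stand_well green_stand_well white_stand_well cassette_tray_in cold_block_mid tape_mid".split()
for c in('top','side'):
    p=imaging.get_image(c);cv2.imwrite(f'pics/{c}0.png',p['frame'][:,:,::-1])
    for n in names:
        print(c,n,[([round(float(v)) for v in d['point']],round(d['conf'],2)) for d in spotter.tip_of(p,n)])
print(telemetry.get_obs()['time'])
E
```

```text
pics
{'time': 0.0, 'ee_pos': array([ 109.84261139, -487.14237275,  230.42831017]), 'tcp_rot': array([[ 9.75505908e-01,  2.19972738e-01, -4.66054734e-04],
       [ 2.19973232e-01, -9.75503862e-01,  1.99832446e-03],
       [-1.50612906e-05, -2.05189688e-03, -9.99997895e-01]]), 'gripper_width': 85.32923779029858, 'contact_force': array([-0.00444499, -0.17278729, -0.20912902])}
18.700000000000003
top red_vial_mid []
top green_vial_mid [([574, -274, 33], 0.57), ([646, -130, 26], 0.45)]
top white_vial_mid [([432, -236, 33], 0.55)]
top cassette_mid [([352, -457, 4], 0.58), ([440, -384, 4], 0.49)]
top red_stand_well [([578, 104, 3], 0.69)]
top green_stand_well [([644, -131, 28], 0.34)]
top white_stand_well [([573, 335, 3], 0.86)]
top cassette_tray_in [([418, 111, 2], 0.85), ([464, -152, 30], 0.24)]
top cold_block_mid [([644, -131, 26], 0.83)]
top tape_mid [([593, -386, 12], 0.82)]
side red_vial_mid [([466, -148, 38], 0.72)]
side green_vial_mid [([572, -267, 32], 0.78)]
side white_vial_mid []
side cassette_mid [([444, -383, -2], 0.85), ([354, -454, 6], 0.62)]
side red_stand_well [([582, 102, 4], 0.62)]
side green_stand_well [([422, 292, 4], 0.51)]
side white_stand_well [([575, 330, 5], 0.44)]
side cassette_tray_in [([417, 111, 7], 0.81), ([594, -384, 10], 0.68), ([425, 290, 2], 0.48)]
side cold_block_mid [([639, -127, 29], 0.93), ([583, 104, 5], 0.18)]
side tape_mid [([594, -386, 10], 0.81)]
1.1
```

View pics/top0.png

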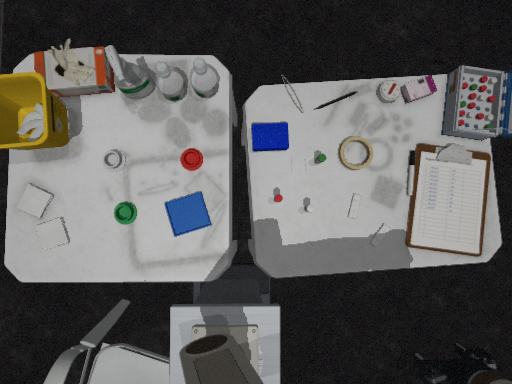

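View pics/side0.png

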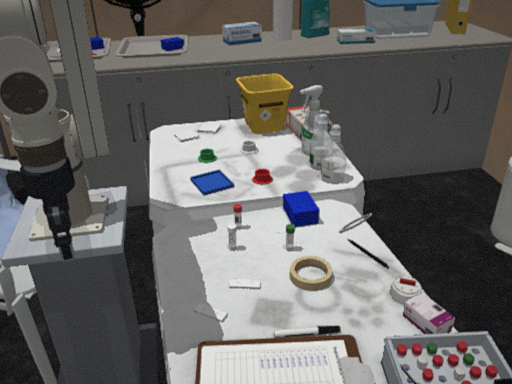

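The top view shows the work things at right (vials at px 278,198 / 308,209 / 321,158; cassettes at 355,206 and 381,234; something faint at ~300,163). The stands and tray are at left. I'll zoom in next.

```bash
cat > h.py <<'E'
import numpy as np,cv2
from plant import telemetry, imaging, spotter, arm
def bp(p,u,v,z):
    V=np.array(p['view']);R=V[:3,:3];t=V[:3,3];c=-R.T@t
    d=R.T@np.array([(u-p['cx'])/p['fx'],-(v-p['cy'])/p['fy'],-1.])
    return c+d*(z-c[2])/d[2]
def pj(p,X):
    V=np.array(p['view']);q=V[:3,:3]@np.array(X,float)+V[:3,3]
    return p['fx']*q[0]/-q[2]+p['cx'],p['fy']*-q[1]/-q[2]+p['cy']
E
python3 - <<'E'
from h import *
p=imaging.get_image('top');print({k:p[k] for k in p if k!='frame'})
f=p['frame'][:,:,::-1]
cv2.imwrite('pics/t1.png',cv2.resize(f[110:260,245:405],None,fx=5,fy=4.0*1.0 if 0 else 5*0.8,interpolation=cv2.INTER_CUBIC)[:600])
cv2.imwrite('pics/t2.png',cv2.resize(f[130:250,90:230],None,fx=5,fy=5,interpolation=cv2.INTER_CUBIC))
s=imaging.get_image('side')['frame'][:,:,::-1]
cv2.imwrite('pics/s1.png',cv2.resize(s[190:330,185:345],None,fx=4,fy=4,interpolation=cv2.INTER_CUBIC))
E
```

```text
{'fx': 359.5830173737732, 'fy': 359.5830173737732, 'cx': 250.66985734729278, 'cy': 183.68764284825642, 'view': array([[ 8.51123163e-04, -9.99769958e-01,  2.14314410e-02,
        -7.49070287e+01],
       [ 9.97706327e-01,  2.29958045e-03,  6.76520299e-02,
        -5.04965649e+02],
       [-6.76857504e-02,  2.13247040e-02,  9.97478770e-01,
        -1.03457549e+03],
       [ 0.00000000e+00,  0.00000000e+00,  0.00000000e+00,
         1.00000000e+00]]), 'shot': 3}
```

View pics/t1.png

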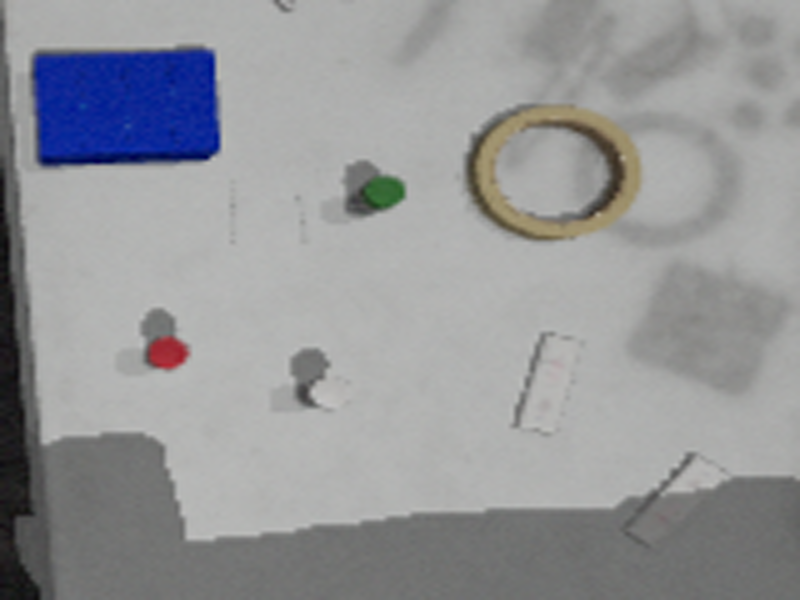

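View pics/t2.png

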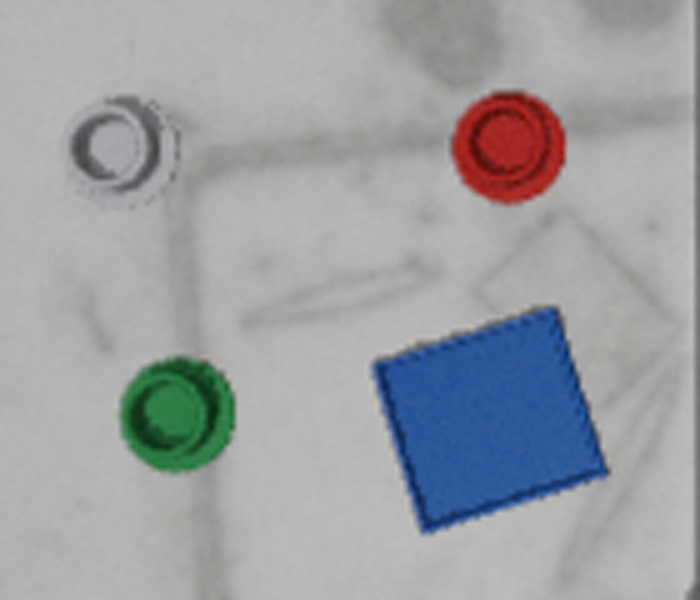

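View pics/s1.png

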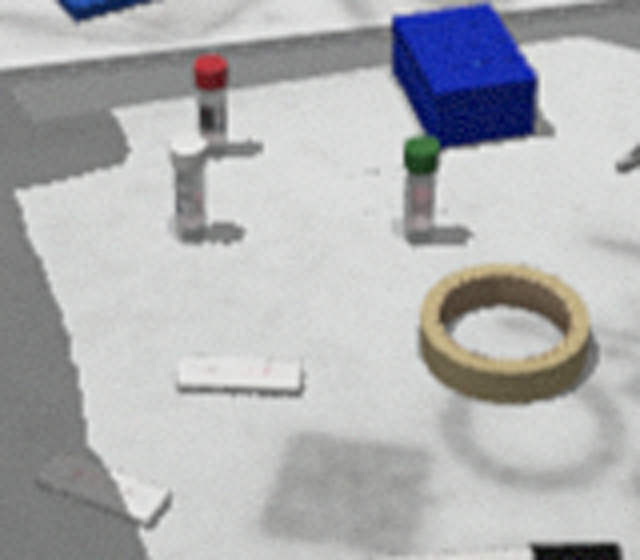

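Run:
```python
from h import *
p=imaging.get_image('top');s=imaging.get_image('side')
def seg(f,kind):
    h=cv2.cvtColor(f,cv2.COLOR_RGB2HSV);H,S,V=[h[...,i].astype(int) for i in range(3)]
    return ((S>120)&(V>50)&{'r':(H<8)|(H>172),'g':(H>45)&(H<85),'b':(H>98)&(H<112),'B':(H>=112)&(H<130)}[kind]).astype(np.uint8)
for k in 'rgbB':
  for nm,q in(('top',p),('side',s)):
    n,l,st,c=cv2.connectedComponentsWithStats(seg(q['frame'],k))
    for i in range(1,n):
        if st[i,4]>25:
            u,v=c[i]; print(nm,k,st[i],c[i].round(1),[bp(q,u,v,z)[:2].round(0) for z in (3,20,68)])
            if k=='b' and nm=='top':
                r=cv2.minAreaRect(np.argwhere(l==i)[:,::-1].astype(np.float32));print(r,[bp(q,*a,14)[:2].round(0) for a in cv2.boxPoints(r)])
for n in ['white_vial_mid','white_stand_well','cassette_mid','red_vial_mid']:
  for q in(p,s):
    print(n,[(d['point'].round(0) if hasattr(d['point'],'round') else d['point'],round(d['conf'],2)) for d in spotter.spot_in(q,n)])
    for d in spotter.trace(q,n):
        a=np.argwhere(d['region']);u=a.mean(0)[::-1];print('  tr',u.round(1),len(a),round(d['conf'],2),[bp(q,*u,z)[:2].round(0) for z in(4,20,40,68)], cv2.minAreaRect(a[:,::-1].astype(np.float32)))
```

```text
top r [480  76   7   7  36] [483.2  79. ] [array([ 830., -789.]), array([ 824., -777.]), array([ 806., -744.])]
top r [479  86   8   6  36] [482.3  88.3] [array([ 801., -784.]), array([ 795., -773.]), array([ 778., -740.])]
top r [469  93   7   6  32] [472.2  95.8] [array([ 777., -752.]), array([ 772., -741.]), array([ 756., -709.])]
top r [487  96   8   6  36] [490.9  98.9] [array([ 768., -810.]), array([ 763., -798.]), array([ 748., -764.])]
top r [468 103   8   6  33] [471.3 105.3] [array([ 747., -748.]), array([ 742., -737.]), array([ 728., -706.])]
top r [476 113   8   6  34] [479.8 115.9] [array([ 715., -773.]), array([ 710., -761.]), array([ 698., -729.])]
top r [181 149  22  22 380] [191.4 159.1] [array([579., 102.]), array([577.,  99.]), array([570.,  92.])]
top r [275 195   7   7  44] [278.  197.9] [array([ 464., -155.]), array([ 463., -154.]), array([ 462., -149.])]
side r [287 106  16   5  37] [294.3 107.8] [array([840., 697.]), array([828., 653.]), array([795., 530.])]
side r [252 169  20  16 232] [261.8 176.5] [array([579., 117.]), array([573.,  86.]), array([557.,   0.
[... 5326 characters left out ...]
])] ((210.6034393310547, 311.2413635253906), (30.268339157104492, 8.541985511779785), 21.801406860351562)
  tr [243.8 282.8] 221 0.66 [array([ 438., -379.]), array([ 435., -397.]), array([ 432., -420.]), array([ 428., -451.])] ((244.0, 282.5), (7.0, 30.0), 90.0)
red_vial_mid []
  tr [277.6 197.9] 48 0.52 [array([ 464., -154.]), array([ 464., -153.]), array([ 463., -151.]), array([ 462., -148.])] ((277.5, 197.5), (7.0, 7.0), 90.0)
red_vial_mid [([465.1, -157.1, 47.9], 0.62)]
  tr [237.9 214.9] 135 0.49 [array([468., -93.]), array([ 465., -117.]), array([ 461., -147.]), array([ 456., -190.])] ((237.56227111816406, 215.99610900878906), (24.265153884887695, 6.237829208374023), 86.42366790771484)
```

servo_tool([
  {"jaw": 0.085, "delta_pos": [0, 0, 0], "spin": 0.111},
  {"jaw": 0.085, "delta_pos": [0, 0, 0], "spin": 0.111},
  {"jaw": 0.085, "delta_pos": [0.03, -0.03, 0], "spin": 0},
  {"jaw": 0.085, "delta_pos": [0, 0, 0], "spin": 0},
], squeeze=30)

```text
time: 2.43
ee_pos: [141.8, -454.9, 231.0]
tcp_rot: [[1.0, 0.003, 0.002], [0.003, -1.0, 0.004], [0.002, -0.004, -1.0]]
contact_force: [-0.5, 0.5, -0.2]
gripper_width: 84.9
```

servo_tool([
  {"delta_pos": [0.028, -0.028, 0.003]},
  {"delta_pos": [0.028, -0.028, 0.003]},
  {"delta_pos": [0.028, -0.028, 0.003]},
  {"delta_pos": [0.028, -0.028, 0.003]},
  {"delta_pos": [0.028, -0.028, 0.003]},
  {"delta_pos": [0.028, -0.028, 0.003]},
  {"delta_pos": [0.028, -0.028, 0.003]},
  {"delta_pos": [0.028, -0.028, 0.003]},
  {"delta_pos": [0.028, -0.028, 0.003]},
  {"delta_pos": [0, 0, 0]},
])

```text
invalid input
```

Run:
```python
from h import *
o=telemetry.get_obs();print(o['time'],o['ee_pos'],o['qpos'].round(2),o['contact_force'])
p=imaging.get_image('wrist');print(p['fx'],p['view'].round(3))
f=p['frame'][:,:,::-1].copy()
for X in [(463,-150,72),(432,-238,72),(573,-271,72)]:
    u,v=pj(p,X);print(u,v)
    if 0<u<512 and 0<v<384: cv2.circle(f,(int(u),int(v)),4,(255,0,255),1)
cv2.imwrite('pics/w1.png',f)
```

```text
2.4333 [ 141.77404055 -454.85231825  230.99523514] [-1.27  0.2  -0.05  1.33  0.    1.87] [-0.45520946  0.46975033 -0.20170335]
324.5676308292209 [[ 3.00000e-03 -1.00000e+00 -4.00000e-03 -4.54556e+02]
 [ 9.60000e-01  4.00000e-03 -2.82000e-01 -9.89590e+01]
 [ 2.82000e-01 -3.00000e-03  9.60000e-01 -4.19414e+02]
 [ 0.00000e+00  0.00000e+00  0.00000e+00  1.00000e+00]]
-194.52431593752104 -287.6117551480528
-52.72010123265076 -226.950965609571
-59.975398087684965 -548.8354632251908
```

View pics/w1.png

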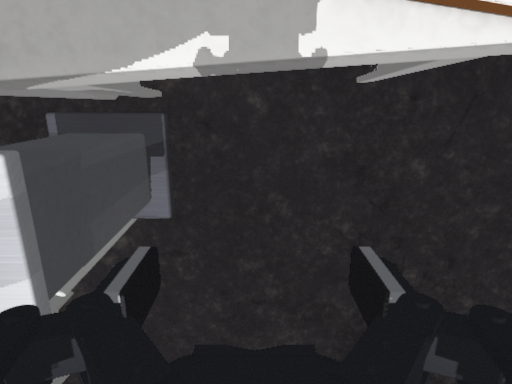

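servo_tool([
  {"jaw": 0.085, "delta_pos": [0, 0, 0], "spin": -0.12},
  {"jaw": 0.085, "delta_pos": [0, 0, 0], "spin": -0.12},
  {"jaw": 0.085, "delta_pos": [0, 0, 0], "spin": -0.12},
  {"jaw": 0.085, "delta_pos": [0, 0, 0], "spin": -0.12},
  {"jaw": 0.085, "delta_pos": [0, 0, 0], "spin": -0.12},
  {"jaw": 0.085, "delta_pos": [0, 0, 0], "spin": -0.12},
  {"jaw": 0.085, "delta_pos": [0, 0, 0], "spin": -0.12},
  {"jaw": 0.085, "delta_pos": [0, 0, 0], "spin": -0.12},
  {"jaw": 0.085, "delta_pos": [0, 0, 0], "spin": -0.12},
  {"jaw": 0.085, "delta_pos": [0, 0, 0], "spin": -0.12},
])

```text
time: 3.32
ee_pos: [139.1, -458.8, 231.4]
tcp_rot: [[0.357, 0.934, -0.0], [0.934, -0.357, -0.001], [-0.001, -0.0, -1.0]]
contact_force: [-0.5, 0.4, 0.2]
gripper_width: 85.0
```

servo_tool([
  {"jaw": 0.085, "delta_pos": [0, 0, 0], "spin": -0.12},
  {"jaw": 0.085, "delta_pos": [0, 0, 0], "spin": -0.12},
  {"jaw": 0.085, "delta_pos": [0, 0, 0], "spin": -0.12},
  {"jaw": 0.085, "delta_pos": [0, 0, 0], "spin": -0.008},
  {"jaw": 0.085, "delta_pos": [0.028, 0.028, 0], "spin": 0},
  {"jaw": 0.085, "delta_pos": [0.028, 0.028, 0], "spin": 0},
  {"jaw": 0.085, "delta_pos": [0.028, 0.028, 0], "spin": 0},
  {"jaw": 0.085, "delta_pos": [0.028, 0.028, 0], "spin": 0},
  {"jaw": 0.085, "delta_pos": [0.028, 0.028, 0], "spin": 0},
  {"jaw": 0.085, "delta_pos": [0, 0, 0], "spin": 0},
])

```text
time: 4.15
ee_pos: [283.7, -314.7, 231.6]
tcp_rot: [[-0.003, 1.0, 0.002], [1.0, 0.003, 0.002], [0.002, 0.002, -1.0]]
contact_force: [0.1, -0.1, 0.6]
gripper_width: 85.2
```

servo_tool([
  {"jaw": 0.085, "delta_pos": [0.025, 0.03, 0], "spin": 0},
  {"jaw": 0.085, "delta_pos": [0.025, 0.03, 0], "spin": 0},
  {"jaw": 0.085, "delta_pos": [0.025, 0.03, 0], "spin": 0},
  {"jaw": 0.085, "delta_pos": [0.025, 0.03, 0], "spin": 0},
  {"jaw": 0.085, "delta_pos": [0.01, 0.03, 0], "spin": 0},
  {"jaw": 0.085, "delta_pos": [0, 0.029, 0], "spin": 0},
  {"jaw": 0.085, "delta_pos": [0, 0, 0], "spin": 0},
])

```text
time: 4.73
ee_pos: [464.0, -209.1, 230.7]
tcp_rot: [[0.001, 1.0, 0.003], [1.0, -0.001, -0.001], [-0.001, 0.003, -1.0]]
contact_force: [0.6, -0.9, 0.9]
gripper_width: 84.9
```

Run:
```python
from h import *
o=telemetry.get_obs();print(o['time'],o['ee_pos'],o['qpos'].round(2),o['contact_force'])
p=imaging.get_image('wrist')
f=p['frame'][:,:,::-1].copy()
for X in [(463,-150,72),(432,-238,72),(573,-271,72)]:
    u,v=pj(p,X);print(u,v)
    if 0<u<512 and 0<v<384: cv2.circle(f,(int(u),int(v)),4,(255,0,255),1)
cv2.imwrite('pics/w2.png',f)
```

```text
4.7333 [ 463.96040519 -209.10147103  230.70021943] [-0.42  0.26  0.02  1.34  0.    1.15] [ 0.58761909 -0.92808451  0.89303325]
251.5428510231636 111.0064763091817
220.03798289828165 204.04548240436162
361.498408890106 234.967078111932
```

View pics/w2.png

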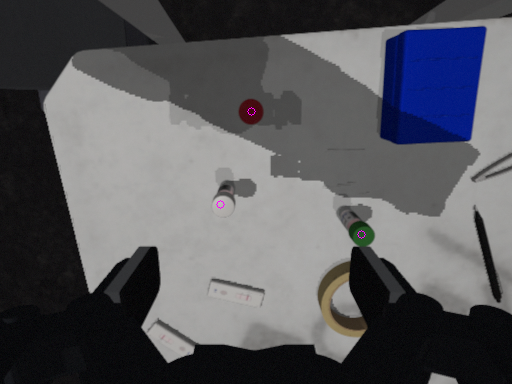

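Every projected vial estimate falls on its cap: red at px (251,111), white at (223,206), green at (361,235). The cassette meant is at (236,293), with the look-alike at (170,338). Grasping red now.

servo_tool([
  {"jaw": 0.085, "delta_pos": [0.0295, 0, 0], "spin": 0},
  {"jaw": 0.085, "delta_pos": [0.0295, 0, 0], "spin": 0},
  {"jaw": 0.085, "delta_pos": [0, 0, 0.037], "spin": 0},
  {"jaw": 0.085, "delta_pos": [0, 0, 0.037], "spin": 0},
  {"jaw": 0.085, "delta_pos": [0, 0, 0.037], "spin": 0},
  {"jaw": 0.085, "delta_pos": [0, 0, 0.037], "spin": 0},
  {"jaw": 0.085, "delta_pos": [0, 0, 0.03], "spin": 0},
  {"jaw": 0.085, "delta_pos": [0, 0, 0.009], "spin": 0},
  {"jaw": 0.085, "delta_pos": [0, 0, 0], "spin": 0},
])

```text
time: 5.53
ee_pos: [456.2, -150.3, 42.1]
tcp_rot: [[0.005, 1.0, -0.006], [1.0, -0.005, 0.002], [0.002, -0.006, -1.0]]
contact_force: [-0.4, -0.3, 1.4]
gripper_width: 84.8
```

servo_tool([
  {"jaw": 0.01, "delta_pos": [0, 0, 0], "spin": 0},
  {"jaw": 0.01, "delta_pos": [0, 0, 0], "spin": 0},
  {"jaw": 0.01, "delta_pos": [0, 0, 0], "spin": 0},
  {"jaw": 0.01, "delta_pos": [0, 0, 0], "spin": 0},
  {"jaw": 0.01, "delta_pos": [0, 0, 0], "spin": 0},
  {"jaw": 0.01, "delta_pos": [0, 0, 0], "spin": 0},
  {"jaw": 0.01, "delta_pos": [0, 0, 0], "spin": 0},
  {"jaw": 0.01, "delta_pos": [0, 0, 0], "spin": 0},
], squeeze=30)

```text
time: 6.2
ee_pos: [460.4, -150.5, 45.5]
tcp_rot: [[0.003, 1.0, 0.002], [1.0, -0.003, -0.001], [-0.001, 0.002, -1.0]]
contact_force: [-0.1, 0.6, 6.6]
gripper_width: 21.3
```

Run:
```python
from h import *
o=telemetry.get_obs();print(o['time'],o['ee_pos'],o['contact_force'],o['gripper_width'],arm.grasp_offset)
p=imaging.get_image('wrist')['frame'];s=imaging.get_image('side')['frame']
a=cv2.resize(s[150:260,190:300],(440,440),interpolation=cv2.INTER_CUBIC);b=p[:,100:400]
b=cv2.resize(b,(344,440))
cv2.imwrite('pics/g1.png',np.hstack([a,b])[:,:,::-1])
```

```text
6.2 [ 460.40981478 -150.52698906   45.541907  ] [-0.08702607  0.5840647   6.62938865] 21.25471879468932 18.700000000000003
```

View pics/g1.png

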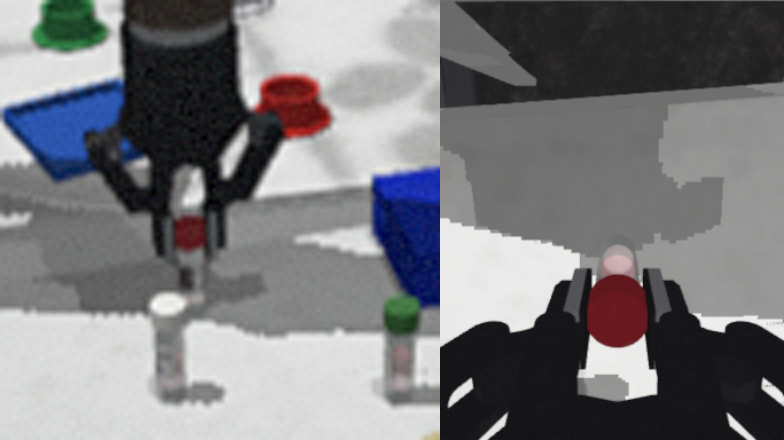

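servo_tool([
  {"jaw": 0.01, "delta_pos": [0, 0, -0.02], "spin": 0},
  {"jaw": 0.01, "delta_pos": [0, 0, -0.03], "spin": 0},
  {"jaw": 0.01, "delta_pos": [0, 0, -0.03], "spin": 0},
  {"jaw": 0.01, "delta_pos": [0, 0, -0.03], "spin": 0},
  {"jaw": 0.01, "delta_pos": [0, 0, 0], "spin": 0},
])

```text
time: 6.72
ee_pos: [463.1, -151.4, 160.4]
tcp_rot: [[0.003, 1.0, 0.011], [1.0, -0.003, -0.003], [-0.003, 0.011, -1.0]]
contact_force: [0.5, -0.0, 0.3]
gripper_width: 21.4
```

Run:
```python
from h import *
o=telemetry.get_obs();print(o['time'],o['ee_pos'],o['contact_force'],o['gripper_width'],arm.grasp_offset)
p=imaging.get_image('wrist')['frame'];s=imaging.get_image('side')['frame']
a=cv2.resize(s[120:230,190:300],(440,440),interpolation=cv2.INTER_CUBIC);b=p[:,100:400]
b=cv2.resize(b,(344,440))
cv2.imwrite('pics/g2.png',np.hstack([a,b])[:,:,::-1])
```

```text
6.7167 [ 463.11451382 -151.39429591  160.38943852] [ 0.49121599 -0.00351355  0.34815847] 21.36082129710428 18.700000000000003
```

View pics/g2.png

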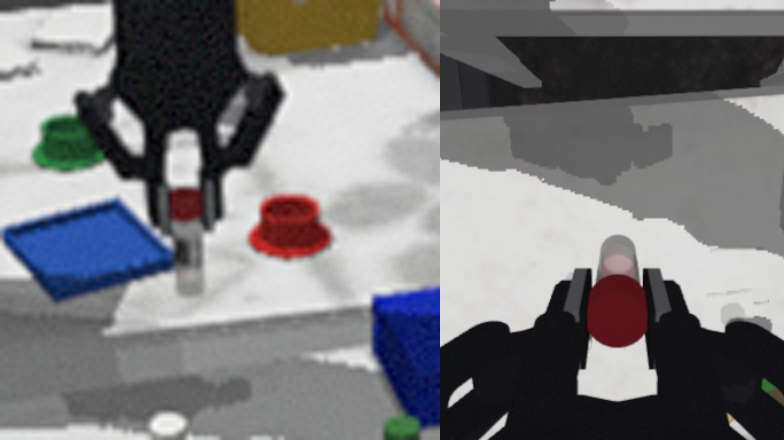

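servo_tool([
  {"jaw": 0.01, "delta_pos": [0.0315, 0.0144, 0], "spin": 0},
  {"jaw": 0.01, "delta_pos": [0.0315, 0.0144, 0], "spin": 0},
  {"jaw": 0.01, "delta_pos": [0.0315, 0.0144, 0], "spin": 0},
  {"jaw": 0.01, "delta_pos": [0.0315, 0.0144, 0], "spin": 0},
  {"jaw": 0.01, "delta_pos": [0.0315, 0.0144, 0], "spin": 0},
  {"jaw": 0.01, "delta_pos": [0.0315, 0.0144, 0], "spin": 0},
  {"jaw": 0.01, "delta_pos": [0.0315, 0.0144, 0], "spin": 0},
  {"jaw": 0.01, "delta_pos": [0.0315, 0.0144, 0], "spin": 0},
  {"jaw": 0.01, "delta_pos": [0, 0, 0], "spin": 0},
  {"jaw": 0.01, "delta_pos": [0, 0, 0], "spin": 0},
])

```text
time: 7.65
ee_pos: [574.4, 103.0, 151.8]
tcp_rot: [[-0.0, 1.0, -0.004], [1.0, 0.0, -0.001], [-0.001, -0.004, -1.0]]
contact_force: [-0.5, 0.0, -0.9]
gripper_width: 21.3
```

Run:
```python
from h import *
o=telemetry.get_obs();print(o['time'],o['ee_pos'],o['contact_force'],o['gripper_width'],o['qpos'].round(2))
p=imaging.get_image('wrist')
f=p['frame'][:,:,::-1].copy()
def circ(X,r,c):
    for a in np.linspace(0,6.28,60):
        u,v=pj(p,(X[0]+r*np.cos(a),X[1]+r*np.sin(a),X[2]))
        if 0<=u<512 and 0<=v<384: f[int(v),int(u)]=c
for z,r in((4,34),(29,25),(29,19)): circ((578,101,z),r,(0,255,0))
s=imaging.get_image('side')['frame'][:,:,::-1]
b=cv2.resize(s[90:210,200:300],(320,384),interpolation=cv2.INTER_CUBIC)
cv2.imwrite('pics/g3.png',np.hstack([f[:,60:500],b]))
```

```text
7.65 [574.42458718 103.01696315 151.78404384] [-0.49868208  0.0277824  -0.91209044] 21.334864653775 [ 0.18  0.45  0.1   1.22 -0.    1.75]
```

View pics/g3.png

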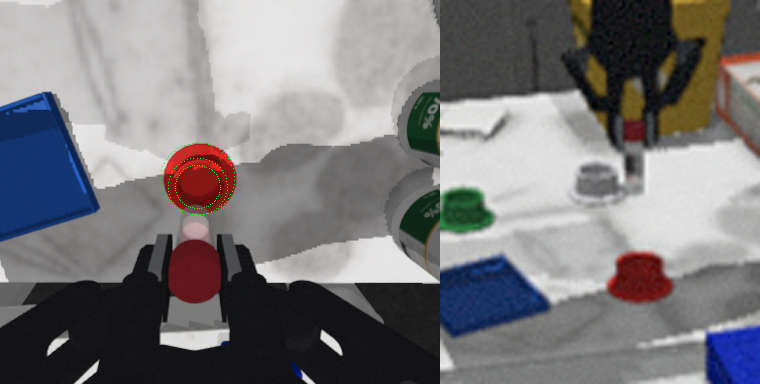

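servo_tool([
  {"jaw": 0.01, "delta_pos": [-0.001, 0.003, 0.02], "spin": 0},
  {"jaw": 0.01, "delta_pos": [0, 0, 0.025], "spin": 0},
  {"jaw": 0.01, "delta_pos": [0, 0, 0.025], "spin": 0},
  {"jaw": 0.01, "delta_pos": [0, 0, 0.015], "spin": 0},
  {"jaw": 0.01, "delta_pos": [0, 0, 0.012], "spin": 0},
  {"jaw": 0.01, "delta_pos": [0, 0, 0.004], "spin": 0},
  {"jaw": 0.01, "delta_pos": [0, 0, 0.002], "spin": 0},
  {"jaw": 0.01, "delta_pos": [0, 0, 0], "spin": 0},
  {"jaw": 0.01, "delta_pos": [0, 0, 0], "spin": 0},
])

```text
time: 8.5
ee_pos: [578.9, 99.9, 52.2]
tcp_rot: [[0.004, 1.0, 0.001], [1.0, -0.004, 0.0], [0.0, 0.001, -1.0]]
contact_force: [-0.2, -0.3, -1.0]
gripper_width: 21.2
```

Run:
```python
from h import *
o=telemetry.get_obs();print(o['time'],o['ee_pos'],o['contact_force'],o['gripper_width'],o['qpos'].round(2))
p=imaging.get_image('wrist')
f=p['frame'][:,:,::-1].copy()
s=imaging.get_image('side')['frame'][:,:,::-1]
b=cv2.resize(s[90:210,200:300],(320,384),interpolation=cv2.INTER_CUBIC)
cv2.imwrite('pics/g4.png',np.hstack([f[:,60:500],b]))
```

```text
8.5 [578.87267156  99.90618577  52.20061814] [-0.19744268 -0.33949379 -1.03577489] 21.227411224639855 [ 0.17  0.54 -0.03  0.99 -0.    1.75]
```

View pics/g4.png

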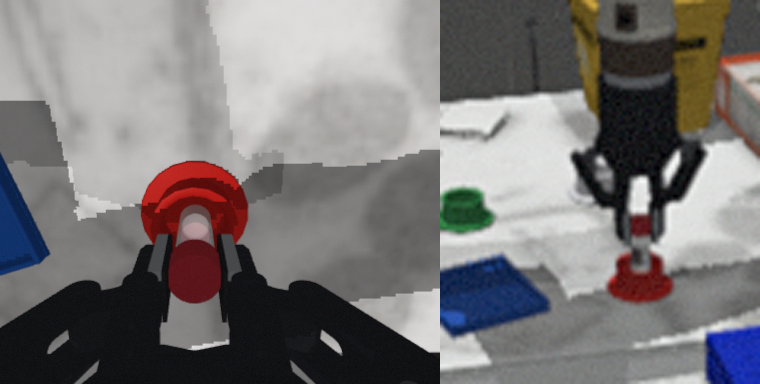

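servo_tool([
  {"jaw": 0.01, "delta_pos": [0, 0, 0.002], "spin": 0},
  {"jaw": 0.01, "delta_pos": [0, 0, 0.002], "spin": 0},
  {"jaw": 0.01, "delta_pos": [0, 0, 0], "spin": 0},
  {"jaw": 0.01, "delta_pos": [0, 0, 0], "spin": 0},
])

```text
time: 8.93
ee_pos: [580.2, 100.8, 50.4]
tcp_rot: [[0.003, 1.0, 0.005], [1.0, -0.003, 0.001], [0.001, 0.005, -1.0]]
contact_force: [-0.9, -0.7, 10.1]
gripper_width: 21.0
```

servo_tool([
  {"jaw": 0.05, "delta_pos": [0, 0, -0.001], "spin": 0},
  {"jaw": 0.05, "delta_pos": [0, 0, 0], "spin": 0},
  {"jaw": 0.05, "delta_pos": [0, 0, 0], "spin": 0},
  {"jaw": 0.05, "delta_pos": [0, 0, 0], "spin": 0},
  {"jaw": 0.05, "delta_pos": [0, 0, -0.02], "spin": 0},
  {"jaw": 0.06, "delta_pos": [0, 0, -0.04], "spin": 0},
  {"jaw": 0.085, "delta_pos": [0, 0, -0.04], "spin": 0},
  {"jaw": 0.085, "delta_pos": [0, 0, -0.04], "spin": 0},
  {"jaw": 0.085, "delta_pos": [-0.02, 0, 0], "spin": 0},
  {"jaw": 0.085, "delta_pos": [-0.038, 0, 0], "spin": 0},
])

```text
time: 9.77
ee_pos: [580.6, 45.4, 191.8]
tcp_rot: [[-0.003, 1.0, 0.008], [1.0, 0.003, 0.002], [0.002, 0.008, -1.0]]
contact_force: [0.2, -0.7, -1.3]
gripper_width: 85.2
```

Run:
```python
from h import *
o=telemetry.get_obs();print(o['time'],o['ee_pos'],o['contact_force'],o['gripper_width'],o['qpos'].round(2))
p=imaging.get_image('wrist')
f=p['frame'][:,:,::-1].copy()
s=imaging.get_image('side')['frame'][:,:,::-1]
b=cv2.resize(s[90:210,200:300],(320,384),interpolation=cv2.INTER_CUBIC)
cv2.imwrite('pics/g5.png',np.hstack([f[:,60:500],b]))
```

```text
9.7667 [580.63423575  45.35202301 191.81017751] [ 0.23284749 -0.68097173 -1.29032192] 85.16715598689443 [0.08 0.42 0.15 1.3  0.   1.64]
```

View pics/g5.png

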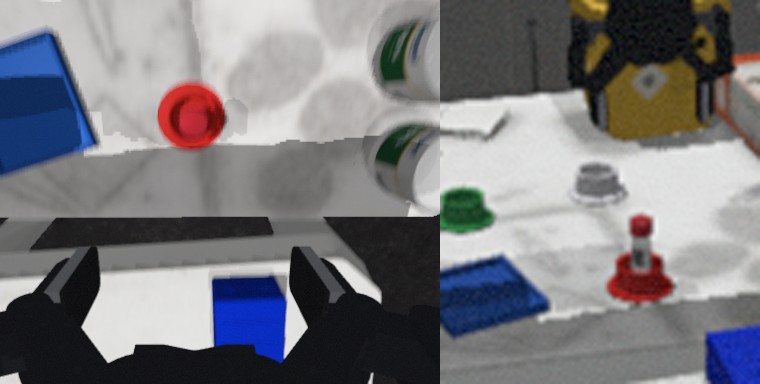

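servo_tool([
  {"jaw": 0.085, "delta_pos": [-0.035, -0.001, 0], "spin": 0},
  {"jaw": 0.085, "delta_pos": [-0.035, -0.001, 0], "spin": 0},
  {"jaw": 0.085, "delta_pos": [-0.035, -0.001, 0], "spin": 0},
  {"jaw": 0.085, "delta_pos": [-0.035, -0.001, 0], "spin": 0},
  {"jaw": 0.085, "delta_pos": [-0.035, -0.001, 0], "spin": 0},
  {"jaw": 0.085, "delta_pos": [-0.035, -0.001, 0], "spin": 0},
  {"jaw": 0.085, "delta_pos": [-0.035, -0.001, 0], "spin": 0},
  {"jaw": 0.085, "delta_pos": [-0.035, 0, 0], "spin": 0},
  {"jaw": 0.085, "delta_pos": [-0.033, 0, 0], "spin": 0},
  {"jaw": 0.085, "delta_pos": [0, 0, 0], "spin": 0},
])

```text
time: 10.7
ee_pos: [569.3, -276.5, 186.9]
tcp_rot: [[0.01, 1.0, -0.001], [1.0, -0.01, -0.002], [-0.002, -0.001, -1.0]]
contact_force: [0.5, -0.5, 0.5]
gripper_width: 84.9
```

Run:
```python
from h import *
o=telemetry.get_obs();print(o['time'],o['ee_pos'],o['contact_force'],o['gripper_width'],o['qpos'].round(2))
p=imaging.get_image('wrist')
f=p['frame'][:,:,::-1].copy()
for X in [(573,-271,72),(434,-239,72)]:
    u,v=pj(p,X);cv2.circle(f,(int(u),int(v)),4,(255,0,255),1)
cv2.imwrite('pics/g6.png',f)
```

```text
10.7 [ 569.25323955 -276.49997221  186.93195366] [ 0.47642943 -0.52336266  0.46212124] 84.89621569373386 [-0.45  0.53  0.32  1.36 -0.    1.13]
```

View pics/g6.png

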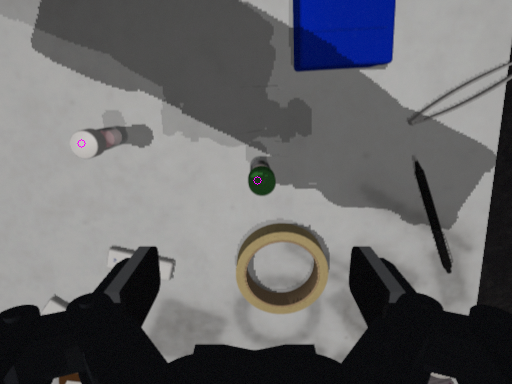

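servo_tool([
  {"jaw": 0.085, "delta_pos": [0, 0.002, 0.03], "spin": 0},
  {"jaw": 0.085, "delta_pos": [0, 0, 0], "spin": 0},
  {"jaw": 0.085, "delta_pos": [0, 0, 0], "spin": 0},
])

```text
time: 11.0
ee_pos: [570.6, -268.6, 156.0]
tcp_rot: [[0.002, 1.0, -0.006], [1.0, -0.002, 0.003], [0.003, -0.006, -1.0]]
contact_force: [-0.2, -0.3, 0.1]
gripper_width: 85.0
```

Run:
```python
from h import *
o=telemetry.get_obs();print(o['time'],o['ee_pos'],o['contact_force'],o['gripper_width'],o['qpos'].round(2))
p=imaging.get_image('wrist')
h=cv2.cvtColor(p['frame'],cv2.COLOR_RGB2HSV)
m=((h[...,0]>45)&(h[...,0]<85)&(h[...,1]>120)).astype(np.uint8)
n,l,st,c=cv2.connectedComponentsWithStats(m)
i=1+st[1:,4].argmax();print(c[i],st[i],bp(p,*c[i],70),pj(p,(573,-271,70)))
o=telemetry.get_obs();print(o['time'],o['ee_pos'])
```

```text
11.0 [ 570.60058794 -268.63959392  155.99068553] [-0.22012977 -0.289101    0.12052619] 84.9900628679904 [-0.44  0.54  0.26  1.29  0.    1.13]
[260.91847826 201.76222826] [247 186  29  32 736] [ 576.03814026 -271.12757701   70.        ] (np.float64(256.7963880794872), np.float64(201.5955207211623))
11.05 [ 571.657699   -269.12053482  157.65275054]
```

servo_tool([
  {"jaw": 0.085, "delta_pos": [-0.002, 0.003, 0.03], "spin": 0},
  {"jaw": 0.085, "delta_pos": [0, 0, 0.03], "spin": 0},
  {"jaw": 0.085, "delta_pos": [0, 0, 0.03], "spin": 0},
  {"jaw": 0.085, "delta_pos": [0, 0, 0.022], "spin": 0},
  {"jaw": 0.085, "delta_pos": [0, 0, 0], "spin": 0},
])

```text
time: 11.47
ee_pos: [572.4, -270.1, 42.1]
tcp_rot: [[0.002, 1.0, -0.008], [1.0, -0.002, 0.004], [0.004, -0.008, -1.0]]
contact_force: [-0.0, 0.5, -1.4]
gripper_width: 85.5
```

servo_tool([
  {"jaw": 0.01, "delta_pos": [0, 0, 0], "spin": 0},
  {"jaw": 0.01, "delta_pos": [0, 0, 0], "spin": 0},
  {"jaw": 0.01, "delta_pos": [0, 0, 0], "spin": 0},
  {"jaw": 0.01, "delta_pos": [0, 0, 0], "spin": 0},
  {"jaw": 0.01, "delta_pos": [0, 0, 0], "spin": 0},
  {"jaw": 0.01, "delta_pos": [0, 0, 0], "spin": 0},
  {"jaw": 0.01, "delta_pos": [0, 0, 0], "spin": 0},
  {"jaw": 0.01, "delta_pos": [0, 0, 0], "spin": 0},
], squeeze=30)

```text
time: 12.13
ee_pos: [576.1, -273.2, 48.1]
tcp_rot: [[0.003, 1.0, 0.003], [1.0, -0.003, -0.001], [-0.001, 0.003, -1.0]]
contact_force: [-0.8, 0.4, 5.8]
gripper_width: 21.2
```

servo_tool([
  {"jaw": 0.01, "delta_pos": [0, 0, -0.02], "spin": 0},
  {"jaw": 0.01, "delta_pos": [0, 0, -0.03], "spin": 0},
  {"jaw": 0.01, "delta_pos": [0, 0, -0.03], "spin": 0},
  {"jaw": 0.01, "delta_pos": [0, 0, -0.03], "spin": 0},
  {"jaw": 0.01, "delta_pos": [0, 0, 0], "spin": 0},
])

```text
time: 12.55
ee_pos: [578.7, -274.3, 164.0]
tcp_rot: [[0.003, 1.0, 0.011], [1.0, -0.003, -0.005], [-0.005, 0.011, -1.0]]
contact_force: [0.6, -0.6, 1.5]
gripper_width: 21.2
```

```bash
cat > look.py <<'E'
from h import *
import sys
def look(name,box=None,marks=()):
    o=telemetry.get_obs();print(o['time'],o['ee_pos'].round(1),o['contact_force'].round(1),o['gripper_width'].round(1),o['qpos'].round(2))
    p=imaging.get_image('wrist');f=p['frame'][:,:,::-1].copy()
    for X,r in marks:
        for a in np.linspace(0,6.28,60):
            u,v=pj(p,(X[0]+r*np.cos(a),X[1]+r*np.sin(a),X[2]))
            if 0<=u<512 and 0<=v<384: f[int(v),int(u)]=(255,0,255)
    s=imaging.get_image('side')['frame'][:,:,::-1]
    if box: x0,y0=box; s=cv2.resize(s[y0:y0+120,x0:x0+100],(320,384),interpolation=cv2.INTER_CUBIC)
    cv2.imwrite(f'pics/{name}.png',np.hstack([f[:,40:480],s])[:,:800])
E
python3 -c "
from look import *
look('g7',(240,110))"
```

```text
Traceback (most recent call last):
  File "look.py", line 4, in look
    o=telemetry.get_obs();print(o['time'],o['ee_pos'].round(1),o['contact_force'].round(1),o['gripper_width'].round(1),o['qpos'].round(2))
                                                                                           ^^^^^^^^^^^^^^^^^^^^^^^^
AttributeError: 'float' object has no attribute 'round'
```

servo_tool([
  {"jaw": 0.01, "delta_pos": [0.0375, -0.0103, 0], "spin": 0},
  {"jaw": 0.01, "delta_pos": [0.0375, -0.0103, 0], "spin": 0},
  {"jaw": 0.01, "delta_pos": [0.0375, -0.0103, 0], "spin": 0},
  {"jaw": 0.01, "delta_pos": [0.0375, -0.0103, 0], "spin": 0},
  {"jaw": 0.01, "delta_pos": [0.0375, -0.0103, 0], "spin": 0},
  {"jaw": 0.01, "delta_pos": [0.0375, -0.0103, 0], "spin": 0},
  {"jaw": 0.01, "delta_pos": [0.0375, -0.0103, 0], "spin": 0},
  {"jaw": 0.01, "delta_pos": [0.0375, -0.0103, 0], "spin": 0},
  {"jaw": 0.01, "delta_pos": [0, 0, 0], "spin": 0},
])

```text
time: 13.3
ee_pos: [491.4, 33.3, 156.3]
tcp_rot: [[-0.005, 1.0, -0.002], [1.0, 0.005, 0.003], [0.003, -0.002, -1.0]]
contact_force: [0.0, -1.5, -0.2]
gripper_width: 21.2
```

servo_tool([
  {"jaw": 0.01, "delta_pos": [0.0375, -0.0103, 0], "spin": 0},
  {"jaw": 0.01, "delta_pos": [0.0375, -0.0103, 0], "spin": 0},
  {"jaw": 0.01, "delta_pos": [0.0375, -0.0103, 0], "spin": 0},
  {"jaw": 0.01, "delta_pos": [0.0375, -0.0103, 0], "spin": 0},
  {"jaw": 0.01, "delta_pos": [0.0375, -0.0103, 0], "spin": 0},
  {"jaw": 0.01, "delta_pos": [0.0375, -0.0103, 0], "spin": 0},
  {"jaw": 0.01, "delta_pos": [0.0375, -0.0103, 0], "spin": 0},
  {"jaw": 0.01, "delta_pos": [0, 0, 0], "spin": 0},
  {"jaw": 0.01, "delta_pos": [0, 0, 0], "spin": 0},
])

```text
time: 14.05
ee_pos: [421.9, 291.9, 156.1]
tcp_rot: [[-0.001, 1.0, 0.0], [1.0, 0.001, -0.0], [-0.0, 0.0, -1.0]]
contact_force: [0.8, -0.8, -0.4]
gripper_width: 21.5
```

```bash
sed -i "s/o\['gripper_width'\].round(1)/round(o['gripper_width'],1)/" look.py
python3 -c "
from look import *
look('g8',(170,70),[((421,291,4),34),((421,291,29),25),((421,291,29),19)])"
```

```text
14.05 [421.9 291.9 156.1] [ 0.8 -0.8 -0.4] 21.5 [ 0.61  0.31 -0.1   1.16 -0.    2.18]
```

View pics/g8.png

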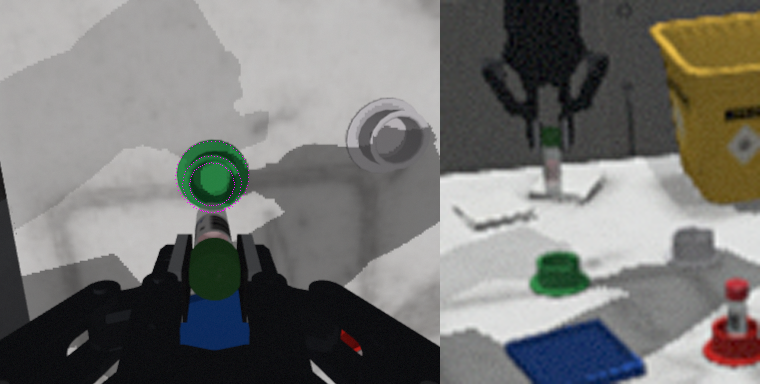

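servo_tool([
  {"jaw": 0.01, "delta_pos": [0.001, 0, 0.02], "spin": 0},
  {"jaw": 0.01, "delta_pos": [0, 0, 0.025], "spin": 0},
  {"jaw": 0.01, "delta_pos": [0, 0, 0.025], "spin": 0},
  {"jaw": 0.01, "delta_pos": [0, 0, 0.015], "spin": 0},
  {"jaw": 0.01, "delta_pos": [0, 0, 0.012], "spin": 0},
  {"jaw": 0.01, "delta_pos": [0, 0, 0.004], "spin": 0},
  {"jaw": 0.01, "delta_pos": [0, 0, 0.002], "spin": 0},
  {"jaw": 0.01, "delta_pos": [0, 0, 0], "spin": 0},
  {"jaw": 0.01, "delta_pos": [0, 0, 0], "spin": 0},
])

```text
time: 14.9
ee_pos: [423.4, 291.0, 54.2]
tcp_rot: [[0.004, 1.0, 0.002], [1.0, -0.004, 0.001], [0.001, 0.002, -1.0]]
contact_force: [-0.3, 0.4, 0.0]
gripper_width: 21.4
```

servo_tool([
  {"jaw": 0.01, "delta_pos": [0, 0, 0.001], "spin": 0},
  {"jaw": 0.01, "delta_pos": [0, 0, 0.001], "spin": 0},
  {"jaw": 0.01, "delta_pos": [0, 0, 0], "spin": 0},
  {"jaw": 0.01, "delta_pos": [0, 0, 0], "spin": 0},
])

```text
time: 15.23
ee_pos: [423.5, 292.1, 53.1]
tcp_rot: [[0.003, 1.0, 0.003], [1.0, -0.003, 0.002], [0.002, 0.003, -1.0]]
contact_force: [-0.7, -1.2, 6.9]
gripper_width: 21.3
```

```bash
python3 -c "
from look import *
look('g9',(170,70),[((421,291,4),34),((421,291,29),25),((421,291,29),19)])"
```

```text
15.2333 [423.5 292.1  53.1] [-0.7 -1.2  6.9] 21.3 [ 0.6   0.42 -0.25  0.91 -0.    2.18]
```

View pics/g9.png

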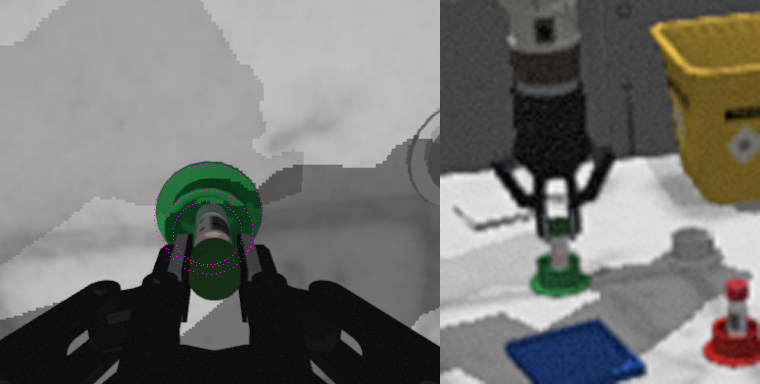

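servo_tool([
  {"jaw": 0.05, "delta_pos": [0, 0, -0.001], "spin": 0},
  {"jaw": 0.05, "delta_pos": [0, 0, 0], "spin": 0},
  {"jaw": 0.05, "delta_pos": [0, 0, 0], "spin": 0},
  {"jaw": 0.05, "delta_pos": [0, 0, 0], "spin": 0},
  {"jaw": 0.05, "delta_pos": [0, 0, -0.02], "spin": 0},
  {"jaw": 0.06, "delta_pos": [0, 0, -0.04], "spin": 0},
  {"jaw": 0.085, "delta_pos": [0, 0, -0.04], "spin": 0},
  {"jaw": 0.085, "delta_pos": [0, 0, -0.04], "spin": 0},
  {"jaw": 0.085, "delta_pos": [-0.02, 0, 0], "spin": 0},
  {"jaw": 0.085, "delta_pos": [-0.038, 0, 0], "spin": 0},
])

```text
time: 16.17
ee_pos: [424.8, 236.6, 195.5]
tcp_rot: [[-0.002, 1.0, 0.007], [1.0, 0.002, 0.005], [0.005, 0.007, -1.0]]
contact_force: [2.2, -1.2, -0.2]
gripper_width: 84.8
```

```bash
python3 -c "
from look import *
look('g10',(170,70),[((421,291,4),34),((421,291,29),25),((421,291,29),19)])"
```

```text
16.1667 [424.8 236.6 195.5] [ 2.2 -1.2 -0.2] 84.8 [ 0.51  0.23 -0.11  1.23  0.    2.08]
```

View pics/g10.png

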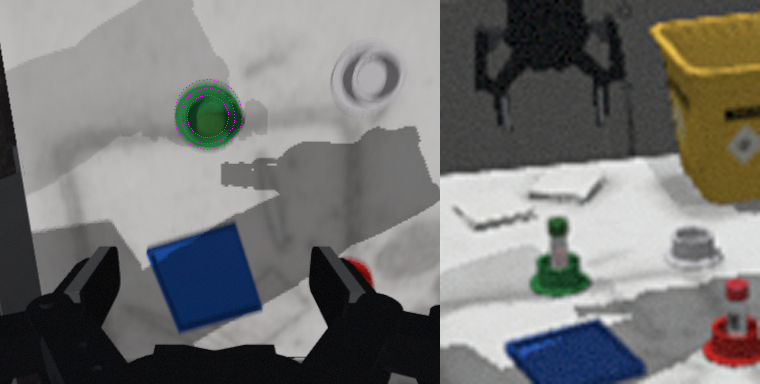

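servo_tool([
  {"jaw": 0.085, "delta_pos": [-0.0365, 0.001, 0], "spin": 0},
  {"jaw": 0.085, "delta_pos": [-0.0365, 0.001, 0], "spin": 0},
  {"jaw": 0.085, "delta_pos": [-0.0365, 0.001, 0], "spin": 0},
  {"jaw": 0.085, "delta_pos": [-0.0365, 0.001, 0], "spin": 0},
  {"jaw": 0.085, "delta_pos": [-0.0365, 0.001, 0], "spin": 0},
  {"jaw": 0.085, "delta_pos": [-0.0365, 0.001, 0], "spin": 0},
  {"jaw": 0.085, "delta_pos": [-0.0365, 0.001, 0], "spin": 0},
  {"jaw": 0.085, "delta_pos": [-0.0365, 0.001, 0], "spin": 0},
  {"jaw": 0.085, "delta_pos": [-0.0365, 0.001, 0], "spin": 0},
  {"jaw": 0.085, "delta_pos": [-0.0365, 0.001, 0], "spin": 0},
])

```text
time: 17.1
ee_pos: [430.9, -133.1, 192.0]
tcp_rot: [[0.003, 1.0, -0.0], [1.0, -0.003, 0.0], [0.0, -0.0, -1.0]]
contact_force: [1.0, 0.5, -0.1]
gripper_width: 85.2
```

servo_tool([
  {"jaw": 0.085, "delta_pos": [-0.0365, 0.001, 0], "spin": 0},
  {"jaw": 0.085, "delta_pos": [-0.0365, 0.001, 0], "spin": 0},
  {"jaw": 0.085, "delta_pos": [-0.035, 0, 0.03], "spin": 0},
  {"jaw": 0.085, "delta_pos": [0, 0, 0], "spin": 0},
  {"jaw": 0.085, "delta_pos": [0, 0, 0], "spin": 0},
  {"jaw": 0.085, "delta_pos": [0, 0, 0], "spin": 0},
])

```text
time: 17.6
ee_pos: [432.5, -235.8, 164.7]
tcp_rot: [[0.003, 1.0, -0.001], [1.0, -0.003, 0.001], [0.001, -0.001, -1.0]]
contact_force: [-0.1, 0.5, 0.5]
gripper_width: 84.6
```

```bash
python3 -c "
from look import *
look('g11',(190,170),[((434,-239,72),11.5),((441,-383,8),12)])"
```

```text
17.6 [ 432.5 -235.8  164.7] [-0.1  0.5  0.5] 84.6 [-0.5   0.27 -0.14  1.17  0.    1.07]
```

View pics/g11.png

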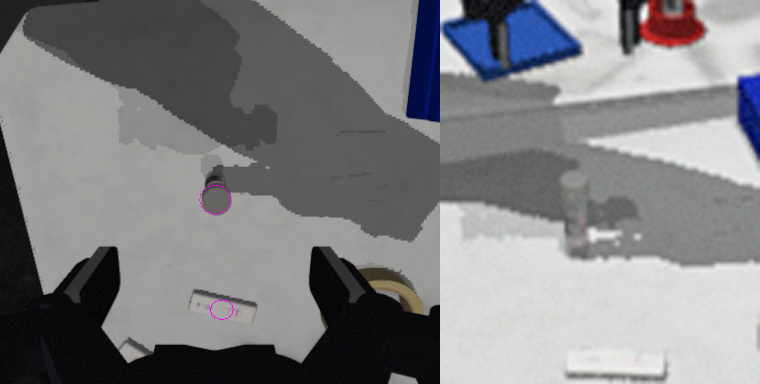

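The white cap sits on the (434,-239) mark at about px (256,199), and the cassette is centred on its mark at (262,310). Grasping white.

servo_tool([
  {"jaw": 0.085, "delta_pos": [-0.003, 0.001, 0.03], "spin": 0},
  {"jaw": 0.085, "delta_pos": [0, 0, 0.03], "spin": 0},
  {"jaw": 0.085, "delta_pos": [0, 0, 0.03], "spin": 0},
  {"jaw": 0.085, "delta_pos": [0, 0, 0.028], "spin": 0},
  {"jaw": 0.085, "delta_pos": [0, 0, 0], "spin": 0},
  {"jaw": 0.085, "delta_pos": [0, 0, 0], "spin": 0},
])

```text
time: 18.2
ee_pos: [433.3, -237.7, 47.0]
tcp_rot: [[0.001, 1.0, -0.002], [1.0, -0.001, 0.001], [0.001, -0.002, -1.0]]
contact_force: [0.9, 0.1, 0.3]
gripper_width: 84.8
```

servo_tool([
  {"jaw": 0.01, "delta_pos": [0, 0, 0], "spin": 0},
  {"jaw": 0.01, "delta_pos": [0, 0, 0], "spin": 0},
  {"jaw": 0.01, "delta_pos": [0, 0, 0], "spin": 0},
  {"jaw": 0.01, "delta_pos": [0, 0, 0], "spin": 0},
  {"jaw": 0.01, "delta_pos": [0, 0, 0], "spin": 0},
  {"jaw": 0.01, "delta_pos": [0, 0, 0], "spin": 0},
  {"jaw": 0.01, "delta_pos": [0, 0, 0], "spin": 0},
  {"jaw": 0.01, "delta_pos": [0, 0, 0], "spin": 0},
], squeeze=30)

```text
time: 18.87
ee_pos: [434.4, -239.8, 48.2]
tcp_rot: [[0.003, 1.0, 0.001], [1.0, -0.003, -0.001], [-0.001, 0.001, -1.0]]
contact_force: [-1.6, 0.6, 5.8]
gripper_width: 21.0
```

servo_tool([
  {"jaw": 0.01, "delta_pos": [0, 0, -0.02], "spin": 0},
  {"jaw": 0.01, "delta_pos": [0, 0, -0.03], "spin": 0},
  {"jaw": 0.01, "delta_pos": [0, 0, -0.03], "spin": 0},
  {"jaw": 0.01, "delta_pos": [0, 0, -0.03], "spin": 0},
  {"jaw": 0.01, "delta_pos": [0, 0, -0.02], "spin": 0},
  {"jaw": 0.01, "delta_pos": [0, 0, 0], "spin": 0},
  {"jaw": 0.01, "delta_pos": [0, 0, 0], "spin": 0},
])

```text
time: 19.45
ee_pos: [434.5, -239.8, 178.3]
tcp_rot: [[0.003, 1.0, 0.003], [1.0, -0.003, -0.001], [-0.001, 0.003, -1.0]]
contact_force: [-0.0, 0.1, -1.1]
gripper_width: 21.2
```

servo_tool([
  {"jaw": 0.01, "delta_pos": [0.038, 0.0094, 0], "spin": 0},
  {"jaw": 0.01, "delta_pos": [0.038, 0.0094, 0], "spin": 0},
  {"jaw": 0.01, "delta_pos": [0.038, 0.0094, 0], "spin": 0},
  {"jaw": 0.01, "delta_pos": [0.038, 0.0094, 0], "spin": 0},
  {"jaw": 0.01, "delta_pos": [0.038, 0.0094, 0], "spin": 0},
  {"jaw": 0.01, "delta_pos": [0.038, 0.0094, 0], "spin": 0},
  {"jaw": 0.01, "delta_pos": [0.038, 0.0094, 0], "spin": 0},
  {"jaw": 0.01, "delta_pos": [0.038, 0.0094, 0], "spin": 0},
  {"jaw": 0.01, "delta_pos": [0, 0, 0], "spin": 0},
])

```text
time: 20.2
ee_pos: [510.1, 70.6, 175.0]
tcp_rot: [[-0.005, 1.0, -0.002], [1.0, 0.005, 0.003], [0.003, -0.002, -1.0]]
contact_force: [0.9, -0.6, 0.3]
gripper_width: 21.4
```

servo_tool([
  {"jaw": 0.01, "delta_pos": [0.038, 0.0094, 0], "spin": 0},
  {"jaw": 0.01, "delta_pos": [0.038, 0.0094, 0], "spin": 0},
  {"jaw": 0.01, "delta_pos": [0.038, 0.0094, 0], "spin": 0},
  {"jaw": 0.01, "delta_pos": [0.038, 0.0094, 0], "spin": 0},
  {"jaw": 0.01, "delta_pos": [0.038, 0.0094, 0], "spin": 0},
  {"jaw": 0.01, "delta_pos": [0.038, 0.0094, 0], "spin": 0},
  {"jaw": 0.01, "delta_pos": [0.038, 0.0094, 0], "spin": 0},
  {"jaw": 0.01, "delta_pos": [0, 0, 0.02], "spin": 0},
  {"jaw": 0.01, "delta_pos": [0, 0, 0], "spin": 0},
  {"jaw": 0.01, "delta_pos": [0, 0, 0], "spin": 0},
])

```text
time: 21.03
ee_pos: [574.4, 328.7, 153.3]
tcp_rot: [[0.003, 1.0, -0.007], [1.0, -0.003, -0.005], [-0.005, -0.007, -1.0]]
contact_force: [-0.1, -1.4, -0.3]
gripper_width: 21.1
```

```bash
python3 -c "
from look import *
look('g12',(200,70),[((575,330,4),34),((575,330,29),25),((575,330,29),19)])"
```

```text
21.0333 [574.4 328.7 153.3] [-0.1 -1.4 -0.3] 21.1 [ 0.52  0.61  0.37  1.34 -0.    2.09]
```

View pics/g12.png

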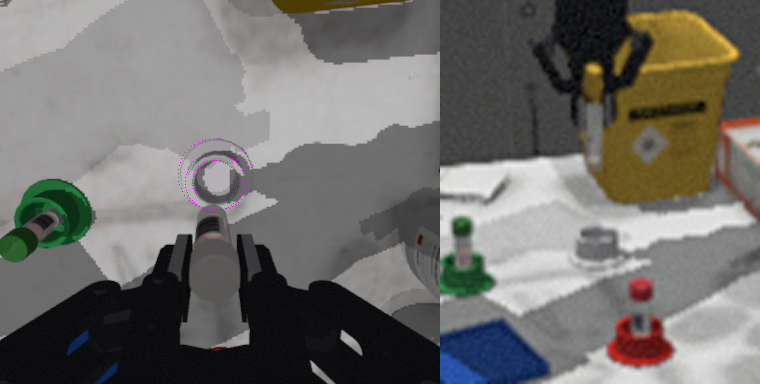

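servo_tool([
  {"jaw": 0.01, "delta_pos": [0.001, 0.001, 0.02], "spin": 0},
  {"jaw": 0.01, "delta_pos": [0, 0, 0.025], "spin": 0},
  {"jaw": 0.01, "delta_pos": [0, 0, 0.025], "spin": 0},
  {"jaw": 0.01, "delta_pos": [0, 0, 0.015], "spin": 0},
  {"jaw": 0.01, "delta_pos": [0, 0, 0.012], "spin": 0},
  {"jaw": 0.01, "delta_pos": [0, 0, 0.004], "spin": 0},
  {"jaw": 0.01, "delta_pos": [0, 0, 0.002], "spin": 0},
  {"jaw": 0.01, "delta_pos": [0, 0, 0], "spin": 0},
  {"jaw": 0.01, "delta_pos": [0, 0, 0], "spin": 0},
])

```text
time: 21.88
ee_pos: [578.5, 331.5, 55.8]
tcp_rot: [[0.003, 1.0, 0.002], [1.0, -0.003, 0.001], [0.001, 0.002, -1.0]]
contact_force: [-0.2, 0.5, -0.1]
gripper_width: 20.9
```

servo_tool([
  {"jaw": 0.01, "delta_pos": [0, 0, 0.001], "spin": 0},
  {"jaw": 0.01, "delta_pos": [0, 0, 0.001], "spin": 0},
  {"jaw": 0.01, "delta_pos": [0, 0, 0], "spin": 0},
  {"jaw": 0.01, "delta_pos": [0, 0, 0], "spin": 0},
])

```text
time: 22.22
ee_pos: [578.2, 331.7, 53.3]
tcp_rot: [[0.003, 1.0, 0.002], [1.0, -0.003, 0.001], [0.001, 0.002, -1.0]]
contact_force: [0.3, 0.7, 3.5]
gripper_width: 21.1
```

```bash
python3 -c "
from look import *
look('g13',(200,70))"
```

```text
22.2167 [578.2 331.7  53.3] [0.3 0.7 3.5] 21.1 [ 0.52  0.68  0.23  1.11 -0.    2.09]
```

View pics/g13.png

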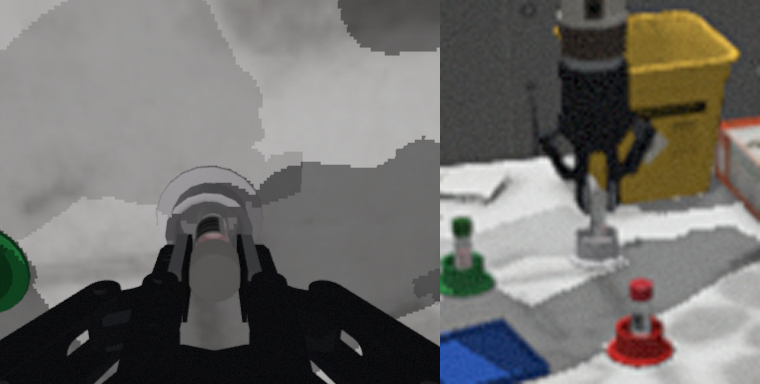

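servo_tool([
  {"jaw": 0.05, "delta_pos": [0, 0, -0.001], "spin": 0},
  {"jaw": 0.05, "delta_pos": [0, 0, 0], "spin": 0},
  {"jaw": 0.05, "delta_pos": [0, 0, 0], "spin": 0},
  {"jaw": 0.05, "delta_pos": [0, 0, 0], "spin": 0},
  {"jaw": 0.05, "delta_pos": [0, 0, -0.02], "spin": 0},
  {"jaw": 0.06, "delta_pos": [0, 0, -0.04], "spin": 0},
  {"jaw": 0.085, "delta_pos": [0, 0, -0.04], "spin": 0},
  {"jaw": 0.085, "delta_pos": [0, 0, -0.04], "spin": 0},
  {"jaw": 0.085, "delta_pos": [-0.02, 0, 0], "spin": 0},
  {"jaw": 0.085, "delta_pos": [-0.038, 0, 0], "spin": 0},
])

```text
time: 23.15
ee_pos: [579.2, 277.4, 196.9]
tcp_rot: [[-0.003, 1.0, 0.008], [1.0, 0.003, 0.005], [0.005, 0.008, -1.0]]
contact_force: [0.9, -0.3, -1.0]
gripper_width: 84.9
```

```bash
python3 -c "
from look import *
look('g14',(200,70))"
```

```text
23.15 [579.2 277.4 196.9] [ 0.9 -0.3 -1. ] 84.9 [0.45 0.54 0.35 1.38 0.   2.01]
```

View pics/g14.png

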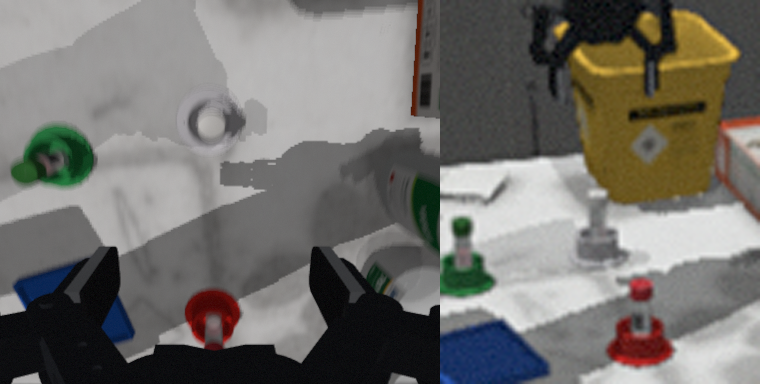

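servo_tool([
  {"jaw": 0.085, "delta_pos": [-0.037, -0.0072, 0], "spin": 0},
  {"jaw": 0.085, "delta_pos": [-0.037, -0.0072, 0], "spin": 0},
  {"jaw": 0.085, "delta_pos": [-0.037, -0.0072, 0], "spin": 0},
  {"jaw": 0.085, "delta_pos": [-0.037, -0.0072, 0], "spin": 0},
  {"jaw": 0.085, "delta_pos": [-0.037, -0.0072, 0], "spin": 0},
  {"jaw": 0.085, "delta_pos": [-0.037, -0.0072, 0], "spin": 0},
  {"jaw": 0.085, "delta_pos": [-0.037, -0.0072, 0], "spin": 0},
  {"jaw": 0.085, "delta_pos": [-0.037, -0.0072, 0], "spin": 0},
  {"jaw": 0.085, "delta_pos": [-0.037, -0.0072, 0], "spin": 0},
  {"jaw": 0.085, "delta_pos": [-0.037, -0.0072, 0], "spin": 0},
])

```text
time: 24.08
ee_pos: [503.4, -98.0, 192.9]
tcp_rot: [[0.003, 1.0, -0.001], [1.0, -0.003, 0.0], [0.0, -0.001, -1.0]]
contact_force: [1.4, -0.5, -1.1]
gripper_width: 84.9
```

servo_tool([
  {"jaw": 0.085, "delta_pos": [-0.037, -0.0072, 0], "spin": 0},
  {"jaw": 0.085, "delta_pos": [-0.037, -0.0072, 0], "spin": 0},
  {"jaw": 0.085, "delta_pos": [-0.037, -0.0072, 0], "spin": 0},
  {"jaw": 0.085, "delta_pos": [-0.037, -0.0072, 0], "spin": 0},
  {"jaw": 0.085, "delta_pos": [-0.037, -0.0072, 0], "spin": 0},
  {"jaw": 0.085, "delta_pos": [-0.037, -0.0072, 0], "spin": 0},
  {"jaw": 0.085, "delta_pos": [-0.037, -0.0072, 0], "spin": 0},
  {"jaw": 0.085, "delta_pos": [-0.037, -0.0072, 0], "spin": 0},
  {"jaw": 0.085, "delta_pos": [0, 0, 0], "spin": 0},
  {"jaw": 0.085, "delta_pos": [0, 0, 0], "spin": 0},
])

```text
time: 24.92
ee_pos: [444.8, -393.9, 192.1]
tcp_rot: [[0.007, 1.0, -0.001], [1.0, -0.007, 0.001], [0.001, -0.001, -1.0]]
contact_force: [0.0, -0.2, -0.9]
gripper_width: 84.7
```

```bash
cat > cas.py <<'E'
from h import *
def cas(name):
    o=telemetry.get_obs();print(o['time'],o['ee_pos'].round(1),o['qpos'].round(2))
    p=imaging.get_image('wrist');f=p['frame'][:,:,::-1].copy()
    for d in spotter.trace(p,'cassette_mid'):
        m=d['region'].astype(np.uint8)
        cs,_=cv2.findContours(m,cv2.RETR_EXTERNAL,cv2.CHAIN_APPROX_NONE)
        c=max(cs,key=cv2.contourArea)
        W=np.array([bp(p,*q[0],8)[:2] for q in c],np.float32)
        r=cv2.minAreaRect(W);b=cv2.boxPoints(r)
        e=max((b[1]-b[0],b[2]-b[1]),key=np.linalg.norm)
        print(round(d['conf'],2),np.round(r[0],1),np.round(r[1],1),'yaw',np.degrees(np.arctan2(e[1],e[0])).round(1))
        cv2.drawContours(f,[c],-1,(255,0,255),1)
    cv2.imwrite(f'pics/{name}.png',f)
E
python3 -c "
from cas import *
cas('g15')"
```

```text
24.9167 [ 444.8 -393.9  192.1] [-0.73  0.45  0.2   1.32  0.    0.85]
0.94 [ 441.7 -383. ] [24.3 71.2] yaw -14.4
0.7 [ 355.8 -455.7] [25.8 72.1] yaw -38.9
```

View pics/g15.png

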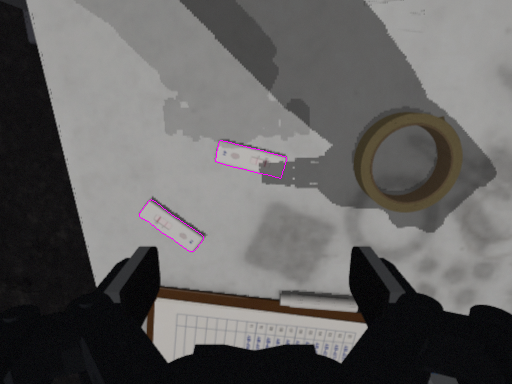

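servo_tool([
  {"jaw": 0.07, "delta_pos": [0.01, -0.003, 0], "spin": -0.12},
  {"jaw": 0.07, "delta_pos": [0, 0, 0], "spin": -0.12},
  {"jaw": 0.07, "delta_pos": [0, 0, 0], "spin": -0.12},
  {"jaw": 0.07, "delta_pos": [0, 0, 0], "spin": -0.12},
  {"jaw": 0.07, "delta_pos": [0, 0, 0], "spin": -0.12},
  {"jaw": 0.07, "delta_pos": [0, 0, 0], "spin": -0.12},
  {"jaw": 0.07, "delta_pos": [0, 0, 0], "spin": -0.12},
  {"jaw": 0.07, "delta_pos": [0, 0, 0], "spin": -0.12},
  {"jaw": 0.07, "delta_pos": [0, 0, 0], "spin": -0.12},
  {"jaw": 0.07, "delta_pos": [0, 0, 0], "spin": -0.12},
])

```text
time: 25.85
ee_pos: [443.5, -380.2, 193.3]
tcp_rot: [[-0.934, 0.357, -0.0], [0.357, 0.934, 0.001], [0.0, 0.0, -1.0]]
contact_force: [-0.2, -0.1, 0.3]
gripper_width: 70.0
```

servo_tool([
  {"jaw": 0.07, "delta_pos": [0, 0, 0.03], "spin": -0.119},
  {"jaw": 0.07, "delta_pos": [0, 0, 0.03], "spin": 0},
  {"jaw": 0.07, "delta_pos": [0, 0, 0.03], "spin": 0},
  {"jaw": 0.07, "delta_pos": [0, 0, 0.03], "spin": 0},
  {"jaw": 0.07, "delta_pos": [0, 0, 0], "spin": 0},
  {"jaw": 0.07, "delta_pos": [0, 0, 0], "spin": 0},
])

```text
time: 26.35
ee_pos: [442.1, -379.7, 72.0]
tcp_rot: [[-0.968, 0.25, -0.004], [0.25, 0.968, 0.003], [0.004, 0.002, -1.0]]
contact_force: [0.2, 0.4, 1.3]
gripper_width: 70.2
```

Run:
```python
from cas import *
E=[]
for i in range(8):
    imaging.get_image('top'); o=telemetry.get_obs();E.append(list(o['ee_pos'])+[np.degrees(np.arctan2(o['tcp_rot'][1,0],o['tcp_rot'][0,0]))])
E=np.array(E);print(E.mean(0).round(1),E.std(0).round(2))
cas('g16')
```

```text
[ 444.1 -382.8   75.2  165.4] [0.42 0.63 0.61 0.04]
26.75 [ 443.5 -382.9   74.6] [-0.71  0.51 -0.01  1.04  0.   -0.46]
0.87 [ 440.4 -382.8] [24.2 70.8] yaw -14.7
0.72 [ 355.5 -455.4] [25.6 73.3] yaw -38.1
```

View pics/g16.png

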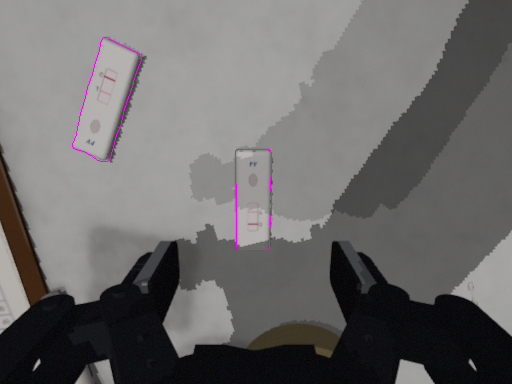

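servo_tool([
  {"jaw": 0.06, "delta_pos": [0.003, 0, 0.025], "spin": 0},
  {"jaw": 0.06, "delta_pos": [0, 0, 0.025], "spin": 0},
  {"jaw": 0.06, "delta_pos": [0, 0, 0.014], "spin": 0},
  {"jaw": 0.06, "delta_pos": [0, 0, 0.005], "spin": 0},
  {"jaw": 0.06, "delta_pos": [0, 0, 0], "spin": 0},
  {"jaw": 0.06, "delta_pos": [0, 0, 0], "spin": 0},
  {"jaw": 0.04, "delta_pos": [0, 0, 0], "spin": 0},
  {"jaw": 0.04, "delta_pos": [0, 0, 0], "spin": 0},
  {"jaw": 0.04, "delta_pos": [0, 0, 0], "spin": 0},
])

```text
time: 27.6
ee_pos: [440.6, -382.2, 5.4]
tcp_rot: [[-0.968, 0.252, 0.002], [0.252, 0.968, -0.002], [-0.002, -0.001, -1.0]]
contact_force: [-0.5, -0.8, 0.2]
gripper_width: 39.8
```

Run:
```python
from look import *
E=[]
for i in range(4):
    imaging.get_image('top'); o=telemetry.get_obs();E.append(o['ee_pos'])
print(np.mean(E,0))
look('g17',(190,190))
```

```text
[ 440.2675893  -381.89653204    4.90850674]
27.8 [ 440.1 -381.7    4.6] [ 0.4  0.5 -0.7] 39.9 [-0.71  0.59 -0.1   0.89  0.   -0.46]
```

View pics/g17.png

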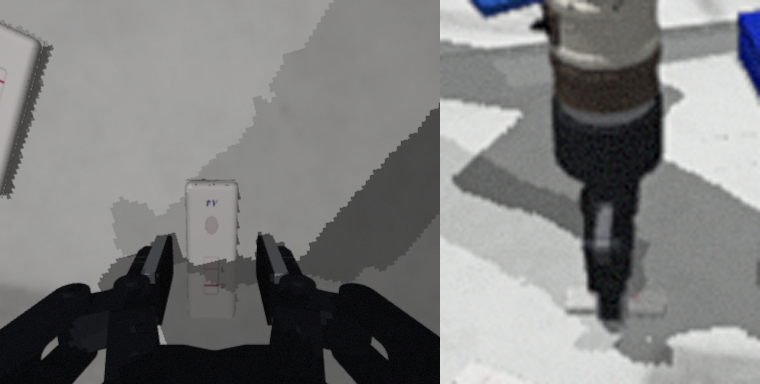

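servo_tool([
  {"jaw": 0.035, "delta_pos": [0, 0, 0.002], "spin": 0},
  {"jaw": 0.03, "delta_pos": [0, 0, 0], "spin": 0},
  {"jaw": 0.015, "delta_pos": [0, 0, 0], "spin": 0},
  {"jaw": 0.015, "delta_pos": [0, 0, 0], "spin": 0},
  {"jaw": 0.015, "delta_pos": [0, 0, 0], "spin": 0},
  {"jaw": 0.015, "delta_pos": [0, 0, 0], "spin": 0},
], squeeze=25)

```text
time: 28.4
ee_pos: [439.8, -381.6, 2.1]
tcp_rot: [[-0.968, 0.252, -0.0], [0.252, 0.968, 0.0], [0.0, 0.0, -1.0]]
contact_force: [-0.2, -0.0, -0.3]
gripper_width: 23.0
```

servo_tool([
  {"jaw": 0.015, "delta_pos": [0, 0, -0.01], "spin": 0},
  {"jaw": 0.015, "delta_pos": [0, 0, -0.03], "spin": 0},
  {"jaw": 0.015, "delta_pos": [0, 0, -0.03], "spin": 0},
  {"jaw": 0.015, "delta_pos": [0, 0, -0.03], "spin": 0},
  {"jaw": 0.015, "delta_pos": [0, 0, -0.03], "spin": 0},
  {"jaw": 0.015, "delta_pos": [0, 0, 0], "spin": 0},
])

```text
time: 28.9
ee_pos: [443.2, -384.4, 140.2]
tcp_rot: [[-0.968, 0.252, 0.01], [0.252, 0.968, -0.008], [-0.012, -0.006, -1.0]]
contact_force: [1.8, -0.5, 0.5]
gripper_width: 23.3
```

Run:
```python
from look import *
look('g18',(190,150))
```

```text
28.9 [ 443.2 -384.4  140.2] [ 1.8 -0.5  0.5] 23.3 [-0.71  0.45  0.07  1.17  0.   -0.46]
```

View pics/g18.png

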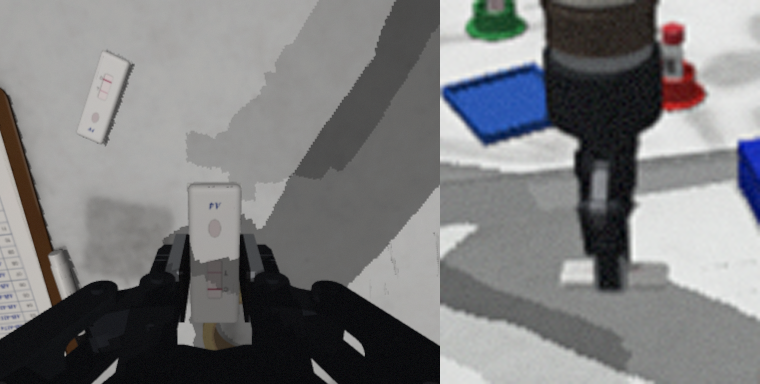

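servo_tool([
  {"jaw": 0.015, "delta_pos": [0, 0, 0], "spin": 0.112},
  {"jaw": 0.015, "delta_pos": [0, 0, 0], "spin": 0.112},
  {"jaw": 0.015, "delta_pos": [0, 0, 0], "spin": 0.112},
  {"jaw": 0.015, "delta_pos": [0, 0, 0], "spin": 0.112},
  {"jaw": 0.015, "delta_pos": [0, 0, 0], "spin": 0.112},
  {"jaw": 0.015, "delta_pos": [0, 0, 0], "spin": 0.112},
  {"jaw": 0.015, "delta_pos": [0, 0, 0], "spin": 0.112},
  {"jaw": 0.015, "delta_pos": [0, 0, 0], "spin": 0.112},
  {"jaw": 0.015, "delta_pos": [0, 0, 0], "spin": 0.112},
  {"jaw": 0.015, "delta_pos": [0, 0, 0], "spin": 0},
])

```text
time: 29.83
ee_pos: [438.9, -380.7, 130.5]
tcp_rot: [[-0.301, 0.953, -0.003], [0.953, 0.302, 0.002], [0.003, -0.002, -1.0]]
contact_force: [-0.1, 0.3, 0.2]
gripper_width: 23.0
```

servo_tool([
  {"jaw": 0.015, "delta_pos": [0.0367, 0.00985, 0], "spin": 0},
  {"jaw": 0.015, "delta_pos": [0.0367, 0.00985, 0], "spin": 0},
  {"jaw": 0.015, "delta_pos": [0.0367, 0.00985, 0], "spin": 0},
  {"jaw": 0.015, "delta_pos": [0.0367, 0.00985, 0], "spin": 0},
  {"jaw": 0.015, "delta_pos": [0.0367, 0.00985, 0], "spin": 0},
  {"jaw": 0.015, "delta_pos": [0.0367, 0.00985, 0], "spin": 0},
  {"jaw": 0.015, "delta_pos": [0.0367, 0.00985, 0], "spin": 0},
  {"jaw": 0.015, "delta_pos": [0.0367, 0.00985, 0], "spin": 0},
  {"jaw": 0.015, "delta_pos": [0.0367, 0.00985, 0], "spin": 0},
  {"jaw": 0.015, "delta_pos": [0.0367, 0.00985, 0], "spin": 0},
])

```text
time: 30.67
ee_pos: [421.2, -0.3, 131.5]
tcp_rot: [[-0.306, 0.952, -0.002], [0.952, 0.306, 0.0], [0.0, -0.001, -1.0]]
contact_force: [0.9, -0.3, 0.1]
gripper_width: 22.9
```

servo_tool([
  {"jaw": 0.015, "delta_pos": [0.0367, 0.00985, 0], "spin": 0},
  {"jaw": 0.015, "delta_pos": [0.0367, 0.00985, 0], "spin": 0},
  {"jaw": 0.015, "delta_pos": [0.0367, 0.00985, 0], "spin": 0},
  {"jaw": 0.015, "delta_pos": [0, 0, 0], "spin": 0},
  {"jaw": 0.015, "delta_pos": [0, 0, 0], "spin": 0},
  {"jaw": 0.015, "delta_pos": [0, 0, 0], "spin": 0},
])

```text
time: 31.17
ee_pos: [416.5, 111.7, 131.5]
tcp_rot: [[-0.306, 0.952, -0.002], [0.952, 0.306, -0.001], [-0.0, -0.002, -1.0]]
contact_force: [-0.4, -0.3, -0.2]
gripper_width: 23.4
```

Run:
```python
from look import *
E=[]
for i in range(4):
    imaging.get_image('top'); o=telemetry.get_obs();E.append(o['ee_pos'])
print(np.mean(E,0),np.degrees(np.arctan2(o['tcp_rot'][1,0],o['tcp_rot'][0,0])))
a=np.radians(17.6);c,s=np.cos(a),np.sin(a)
mk=[]
for x,y in [(52,56),(-52,56),(52,-56),(-52,-56)]:
    mk.append(((418+c*x-s*y,111+s*x+c*y,14),3))
look('g19',(170,100),mk)
```

```text
[416.98767413 110.69245511 131.82733176] 107.52748871846674
31.3667 [417.2 110.5 132. ] [-0.2  0.8  0.1] 23.0 [ 0.26  0.18 -0.34  1.05 -0.    1.52]
```

View pics/g19.png

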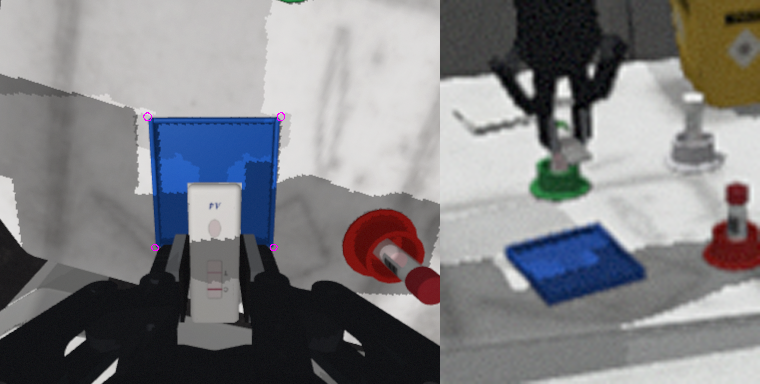

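servo_tool([
  {"jaw": 0.015, "delta_pos": [0, 0.001, 0.03], "spin": 0},
  {"jaw": 0.015, "delta_pos": [0, 0, 0.03], "spin": 0},
  {"jaw": 0.015, "delta_pos": [0, 0, 0.03], "spin": 0},
  {"jaw": 0.015, "delta_pos": [0, 0, 0.02], "spin": 0},
  {"jaw": 0.015, "delta_pos": [0, 0, 0.01], "spin": 0},
  {"jaw": 0.015, "delta_pos": [0, 0, 0.002], "spin": 0},
  {"jaw": 0.015, "delta_pos": [0, 0, 0], "spin": 0},
  {"jaw": 0.015, "delta_pos": [0, 0, 0], "spin": 0},
])

```text
time: 32.13
ee_pos: [419.0, 112.0, 10.8]
tcp_rot: [[-0.302, 0.953, 0.001], [0.953, 0.302, 0.0], [-0.0, 0.001, -1.0]]
contact_force: [0.3, 0.0, 1.0]
gripper_width: 23.2
```

servo_tool([
  {"jaw": 0.015, "delta_pos": [0, 0, 0.001], "spin": 0},
  {"jaw": 0.015, "delta_pos": [0, 0, 0.001], "spin": 0},
  {"jaw": 0.015, "delta_pos": [0, 0, 0], "spin": 0},
  {"jaw": 0.015, "delta_pos": [0, 0, 0], "spin": 0},
])

```text
time: 32.47
ee_pos: [418.6, 112.3, 8.7]
tcp_rot: [[-0.303, 0.953, 0.001], [0.953, 0.303, 0.0], [-0.0, 0.001, -1.0]]
contact_force: [0.3, -0.0, -0.5]
gripper_width: 23.0
```

Run:
```python
from look import *
look('g20',(170,100))
```

```text
32.4667 [418.6 112.3   8.7] [ 0.3 -0.  -0.5] 23.0 [ 0.26  0.35 -0.5   0.71  0.    1.52]
```

View pics/g20.png

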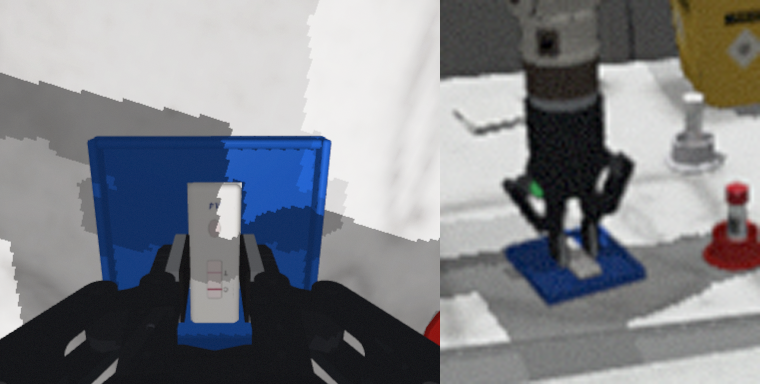

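No contact yet, so I'll lower a little further.

servo_tool([
  {"jaw": 0.015, "delta_pos": [0, 0, 0.001], "spin": 0},
  {"jaw": 0.015, "delta_pos": [0, 0, 0.001], "spin": 0},
  {"jaw": 0.015, "delta_pos": [0, 0, 0], "spin": 0},
  {"jaw": 0.015, "delta_pos": [0, 0, 0], "spin": 0},
])

```text
time: 32.9
ee_pos: [418.1, 112.2, 6.0]
tcp_rot: [[-0.303, 0.953, -0.0], [0.953, 0.303, -0.0], [0.0, -0.0, -1.0]]
contact_force: [-0.2, -0.5, -0.1]
gripper_width: 23.3
```

servo_tool([
  {"jaw": 0.03, "delta_pos": [0, 0, 0], "spin": 0},
  {"jaw": 0.04, "delta_pos": [0, 0, 0], "spin": 0},
  {"jaw": 0.04, "delta_pos": [0, 0, 0], "spin": 0},
  {"jaw": 0.04, "delta_pos": [0, 0, 0], "spin": 0},
  {"jaw": 0.04, "delta_pos": [0, 0, -0.02], "spin": 0},
  {"jaw": 0.04, "delta_pos": [0, 0, -0.04], "spin": 0},
  {"jaw": 0.04, "delta_pos": [0, 0, -0.04], "spin": 0},
  {"jaw": 0.04, "delta_pos": [0, 0, -0.04], "spin": 0},
  {"jaw": 0.04, "delta_pos": [-0.03, 0, -0.02], "spin": 0},
  {"jaw": 0.04, "delta_pos": [-0.03, 0, 0], "spin": 0},
])

```text
time: 33.73
ee_pos: [440.2, 55.9, 171.9]
tcp_rot: [[-0.307, 0.952, 0.011], [0.952, 0.307, 0.002], [-0.002, 0.011, -1.0]]
contact_force: [2.4, -0.1, -0.7]
gripper_width: 39.8
```

servo_tool([
  {"jaw": 0.04, "delta_pos": [-0.04, 0, 0], "spin": 0},
  {"jaw": 0.04, "delta_pos": [-0.04, 0, 0], "spin": 0},
  {"jaw": 0.04, "delta_pos": [-0.02, 0, 0], "spin": 0},
  {"jaw": 0.04, "delta_pos": [0, 0, 0], "spin": 0},
  {"jaw": 0.04, "delta_pos": [0, 0, 0], "spin": 0},
])

```text
time: 34.15
ee_pos: [466.6, -41.1, 166.0]
tcp_rot: [[-0.301, 0.954, -0.001], [0.954, 0.301, 0.001], [0.001, -0.0, -1.0]]
contact_force: [-0.4, -0.2, 0.3]
gripper_width: 40.2
```

Run:
```python
from look import *
look('g21',(170,90))
t=imaging.get_image('top')['frame'][:,:,::-1];cv2.imwrite('pics/t9.png',cv2.resize(t[100:270,90:400],None,fx=2.5,fy=2.5,interpolation=cv2.INTER_CUBIC))
```

```text
34.15 [466.6 -41.1 166. ] [-0.4 -0.2  0.3] 40.2 [-0.09  0.22 -0.2   1.15  0.    1.18]
```

View pics/g21.png

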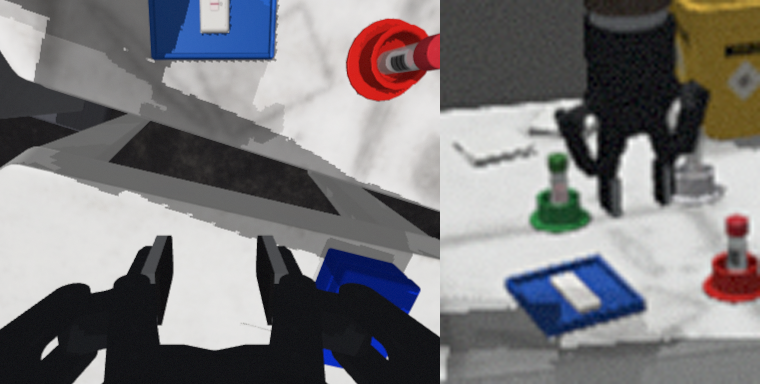

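View pics/t9.png

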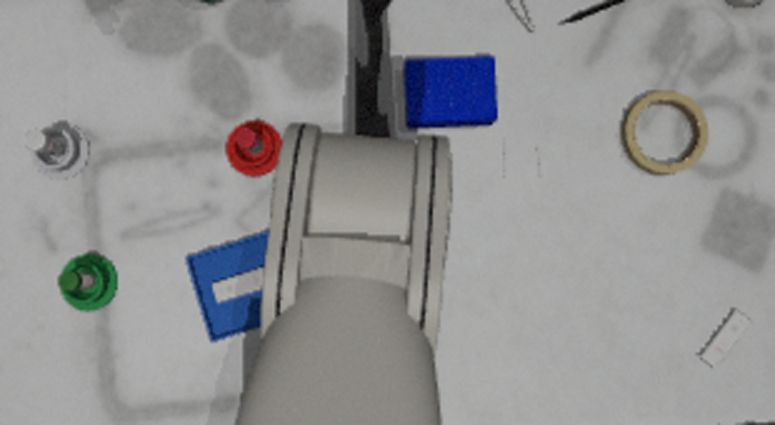

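```bash
python3 -c "
from plant import ticket
print(ticket.finish_job())"
```

```text
the job is handed in; nothing more can be done
None
```

I stood the red, green and white vials in their own stands, in that order. Then I laid the cassette that started farthest to the robot's left flat in the blue tray, lengthwise along the tray's y axis. The job was handed in at about 34 s of the 99 s allowed; no verdict is reported.

- **Vials:** each met the well floor at the expected depth, with 3.5 to 10 N of contact. The last side and top pictures show all three upright in the right stands.
- **Cassette:** the same pictures show it lying flat inside the tray walls. I felt no contact before letting go, so it may have dropped up to about a millimetre.
- **Bystanders:** the tape, cooling block and look-alike cassette are where they started, judged by eye in the last top view. The arm was clear of everything.
- **Disagreements:** some marks I projected into the wrist picture from the measured arm position were off by up to about 4 mm. I corrected from the picture where that mattered. At first the networks also missed a few things or reported wrong ones, mostly with low confidence.

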